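# Fetch the valve from behind the jar and the tin

### The arm

A 6-joint arm with a two-finger parallel gripper is mounted at the origin on the work surface. World frame = base frame: x ahead of the robot, y to its left, z up, the work surface at z = 0. Lengths are in mm, angles in rad, forces in N, time in s.
With the tool pointing down it reaches from about 350 to 975 mm from the base axis. Payload 7.1 kg.
Tool frame: the origin (TCP) lies at the very end of the fingers, on their centre line; the grasp point (between the pads) lies 19 mm behind it; z points along the fingers, x is the direction in which the jaws open and shut, and the axes are right-handed (so a half turn about z gives the same grasp; the last joint's range is limited). The gripper opens to 88 mm and grips with 3 to 60 N. Pads are 20 mm wide; open, the fingers measure 115 mm over their backs; the gripper's body (75 mm by 178 mm) begins 61 mm behind the grasp point.
Start: joints at [-1.184, 0.423, 1.63, -0, 1.089, -0.019], TCP at [246.737, -574.218, 222.675] pointing down, gripper open.
Joint ranges: [-3, 3], [-0.9, 2.11], [0.09, 2.58], [-1.31, 4.45], [0.11, 2.69], [-2.54, 2.54]. Speed limits (rad/s): [2.39, 2.39, 3.01, 3.14, 3.14, 3.14].

### API

Orientations are given as a rotation vector (axis times angle).
In Python, from workcell import * gives the robot as it stands.
- The arm moves only by the tool arm_command, never from a script. Its argument "increments" is a list of rows, each a list of 2 entries, a list of its own where there are three numbers: the shift along the tool's x, y, z in cm, then the turn about the tool's z in degrees. In form: [[[dx, dy, dz], turn], ...]. A call has 1 to 20 rows; each row shifts and turns the pose as measured when the row begins, along the tool's axes as they then stand; what a row does not reach is not made up. A row lasts 1/10 s, in which the tool goes at most 50 mm and 8.59 degrees, less where a joint would pass 70% of its speed; a pose out of reach is approached as far as the arm can. A call is refused whole if a number of a shift passes 5 or a number of a turn 8.59, either way. A call with a gripper value outside its range is refused whole. "gripper" is the opening, from 0 (shut) to 1 (fully open), set as the call begins (left out, the last holds). The fingers move at their own pace and stop on an object; the grip force is fixed at half the most. Time passes only in rows, so rows that do not move let the fingers close. It gives the time, the measured TCP pose, the force and the opening at its end, in the units of the state.
- get_obs(): the state, without advancing time (a new reading comes with each control period).
- get_image(name): name is "scene" or "side" or "wrist"; returns the picture (400x640x3 uint8, red, green, blue); there is no depth.
- camera_params(name): a dict with "K" (3x3 intrinsics, pixels), "rvec" (rotation vector, rad) and "tvec" (3), from world to camera coordinates, as OpenCV has them; the wrist camera has in their place "T_tool_cam" (4x4, takes a point from camera to tool coordinates, whose origin is the TCP and whose axes are the tool frame's). Camera axes: x right, y down, z forward; pixel columns grow to the right and rows downward; lengths in mm; the calibration is good to about 2 mm. A picture is of the moment at which its call begins: read the wrist's pose just before it. camera_params takes no time and is no camera call.
- close_job(): hands the job in, once; it reports no verdict.
The state is a dict: "t": time; "qpos": joint angles; "qvel": joint speeds; "joint_torque": joint torques, N m; "ee_pos": TCP position; "orientation": TCP orientation; "ft_force": force on the tool from outside, world axes, zero at the start; "moment": the same for the moment, N m; "width": finger opening in mm.
Only numpy, scipy, OpenCV 4.12 (cv2) and the standard library are available. Lean on these libraries where they do the work, as an engineer would, in place of code of your own. Each camera call takes 0.05 s, during which the arm holds its last target.

### The job

Move the amber jar and the square tin out of the white caddy and stand them both on the wooden board, then take the brass valve from behind them and stand it upright in the empty half of the yellow parts tray. After that put the jar and the tin back in the caddy, each exactly where it stood at the start. Tip nothing over, and leave the mug, tumbler, soap bottle and shaker where they are.

Things in the scene. Friction and masses are not known exactly. Their poses are not given: they have to be found in the camera images.
- jar_center (a point): Round amber glass jar with paper label and white cap, 54 mm across, 100 mm tall, 0.3 kg, loose, upright in the caddy at one of the two front places. Point: on its axis half-way up, 50 mm above the underside; z up. Straight side from the underside to 81 mm up; cap 48 mm across. Grip it about 16 mm above this point, so that its top stays clear of the gripper.
- tin_center (a point): Square aluminium tin, 50 x 50 mm, 100 mm tall with a round dark cap (36 mm across, top 10 mm), 0.3 kg, loose; it starts upright in the caddy at the other front place. Point: on its axis half-way up, 50 mm above its underside; x and y axes square to its flat sides (90 mm high), z up. Grip it about 16 mm above this point, so that its top stays clear of the gripper.
- valve_center (a point): Brass valve, 48 mm tall, 0.25 kg, loose, upright in the caddy behind the jar and tin. Body 26 mm across, foot 40 mm across and 8 mm high. Grip its round steel knob from any side: 34 mm across, 32 to 48 mm above the underside (centre 16 mm above this point). A 14 mm spout reaches 34 mm out along its x, 4 to 18 mm up. Point: on the axis half-way up (24 mm); z up.
- caddy: Fixed low white tray, 150 (x) by 190 (y) mm; floor top 8 mm, rim top 14 mm above the table. Origin: centre of underside; x points away from the robot. Jar and tin stand at its front near x = -25, y = +48 and -48 mm (either way round), the valve near x = 23, y = 0 mm. Two small fixtures in its back corners are up to 26 mm high.
- board: Fixed wooden cutting board lying flat, 150 (x) by 200 (y) by 12 mm; the side area on which the jar and the tin are stood meanwhile. Origin: centre of its underside, its top 12 mm above. It lies to the left or the right of the caddy.
- tray_bay (a point): Empty half (dark mat) of a fixed yellow parts tray, on the other side from the board. Tray 150 (x) by 200 (y) mm, walls 4 mm thick, 18 mm high, a middle wall 16 mm high; the empty half is 142 (x) by 94 (y) mm inside, the other half, towards +y, holds fixed pipe fittings. Point: centre of the empty half on its floor, 4 mm above the table; axes along the tray's sides.
- mug: Bystander: white mug, 76 mm across, 85 mm tall, between the robot and the caddy. Origin: centre of its underside.
- tumbler: Bystander: blue tumbler, 68 mm across, 100 mm tall, at the back left. Origin: centre of its underside.
- soap: Bystander: white soap bottle with a blue cap, 64 mm across, 160 mm tall, at the back right. Origin: centre of its underside.
- shaker: Bystander: small steel shaker, 40 mm across, 70 mm tall, to the right of the caddy. Origin: centre of its underside.

How it is judged:
By the outcome, as a careful person would: the job done as asked, in the order asked, and still so for the second after the job is handed in, with the robot touching nothing.
It also fails if it takes over 134 s, if anything falls off the work surface, if the arm or the gripper's body presses on something with over 40 N, if the wrist force passes 120 N, or if a joint passes its speed limit or range.

## Working session

There is one attempt and no reset: what is moved stays moved. The work goes in short steps, Python scripts to look and compute and a tool call to move; the robot and the scene stay as the last step left them, time stands still between calls to the robot, and variables do not carry over. Pictures are saved under pics/ and viewed, and the job is handed in when it is done.

Besides the shell and the picture viewer there is one more tool, called after "Emit:" as a command line: name --argument value ..., lists and objects as JSON in quotes. arm_command: Moves the arm, as the interface text tells. Its arguments: {"type":"object","properties":{"increments":{"type":"array","items":{"type":"array"}},"gripper":{"type":"number"}},"required":["increments"]}

```bash
ls; mkdir -p pics; cat > h.py <<'E'
from workcell import *
import numpy as np, cv2
from scipy.spatial.transform import Rotation as R
def snap(n,f):
    im=get_image(n); cv2.imwrite('pics/'+f,im[:,:,::-1]); return im
def cam(n):
    p=camera_params(n); K=np.array(p['K'],float)
    if 'rvec' in p:
        Rm=R.from_rotvec(np.ravel(p['rvec'])).as_matrix(); t=np.ravel(p['tvec'])
    else:
        o=get_obs(); T=np.eye(4); T[:3,:3]=R.from_rotvec(o['orientation']).as_matrix(); T[:3,3]=o['ee_pos']
        M=np.linalg.inv(T@np.array(p['T_tool_cam'])); Rm=M[:3,:3]; t=M[:3,3]
    return K,Rm,t
def proj(c,P):
    K,Rm,t=c; q=(np.atleast_2d(P)@Rm.T+t)@K.T; return q[:,:2]/q[:,2:]
def back(c,uv,z):
    K,Rm,t=c; d=Rm.T@np.linalg.solve(K,[uv[0],uv[1],1.]); o=-Rm.T@t
    return o+d*(z-o[2])/d[2]
E
python3 - <<'E'
from h import *
np.set_printoptions(precision=2,suppress=True)
for n in('scene','side','wrist'): 
    c=cam(n); snap(n,n+'0.png'); print(n,c[0],-c[1].T@c[2],c[1])
print(get_obs())
E
```

```text
pics
scene [[457.14   0.   319.66]
 [  0.   457.14 196.04]
 [  0.     0.     1.  ]] [1277.78 -545.55  964.3 ] [[ 0.59  0.81 -0.01]
 [ 0.57 -0.42 -0.71]
 [-0.57  0.42 -0.71]]
side [[365.63   0.   320.41]
 [  0.   365.63 204.25]
 [  0.     0.     1.  ]] [ 497.34 -649.33  718.21] [[ 1.   -0.08  0.  ]
 [-0.06 -0.7  -0.71]
 [ 0.06  0.71 -0.7 ]]
wrist [[330.61   0.   318.65]
 [  0.   330.61 201.74]
 [  0.     0.     1.  ]] [ 321.87 -542.79  384.18] [[ 0.39 -0.92 -0.  ]
 [-0.88 -0.38  0.3 ]
 [-0.28 -0.12 -0.95]]
{'t': 0.15, 'qpos': array([-1.18,  0.42,  1.63,  0.  ,  1.09, -0.02]), 'qvel': array([ 0., -0., -0.,  0., -0., -0.]), 'joint_torque': array([  0.  , -54.5 , -27.39,   0.06,   0.02,  -0.  ]), 'ee_pos': array([ 246.57, -573.84,  222.08]), 'orientation': array([-2.62,  1.73,  0.  ]), 'ft_force': array([-0.33, -0.12, -0.11]), 'moment': array([-0.04,  0.01, -0.01]), 'width': 87.92705139573206}
```

View pics/scene0.png

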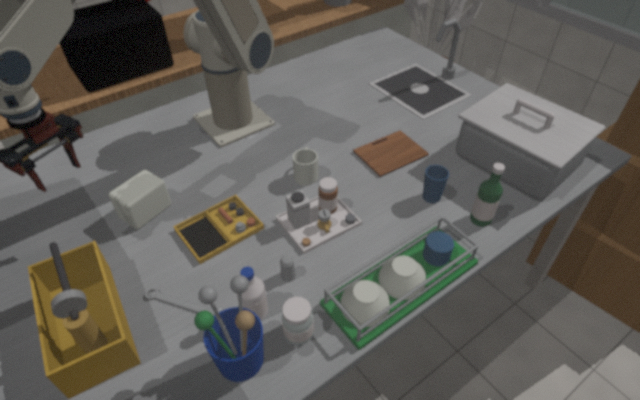

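View pics/side0.png

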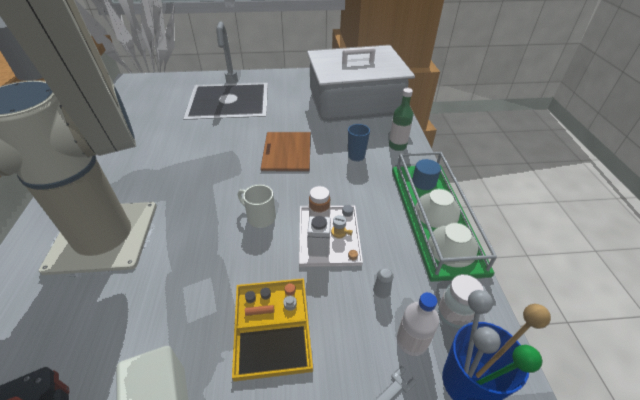

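View pics/wrist0.png

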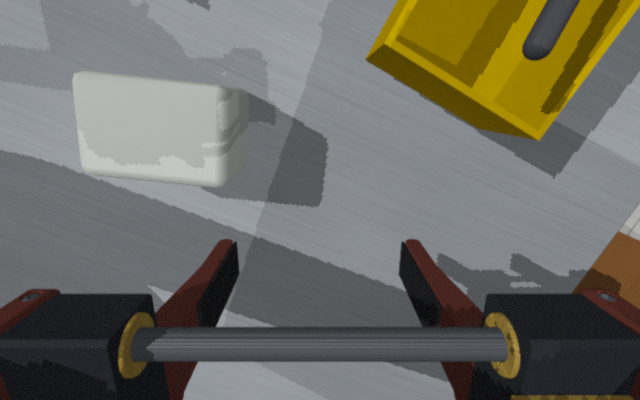

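```bash
python3 - <<'E'
import cv2
a=cv2.imread('pics/side0.png')[180:280,280:400]; cv2.imwrite('pics/s_c.png',cv2.resize(a,None,fx=6,fy=6,interpolation=cv2.INTER_CUBIC))
a=cv2.imread('pics/scene0.png')[170:260,260:370]; cv2.imwrite('pics/c_c.png',cv2.resize(a,None,fx=6.5,fy=6.5,interpolation=cv2.INTER_CUBIC))
a=cv2.imread('pics/side0.png')[270:390,220:330]; cv2.imwrite('pics/s_t.png',cv2.resize(a,None,fx=5,fy=5,interpolation=cv2.INTER_CUBIC))
E
```

```text
(no output)
```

View pics/s_c.png

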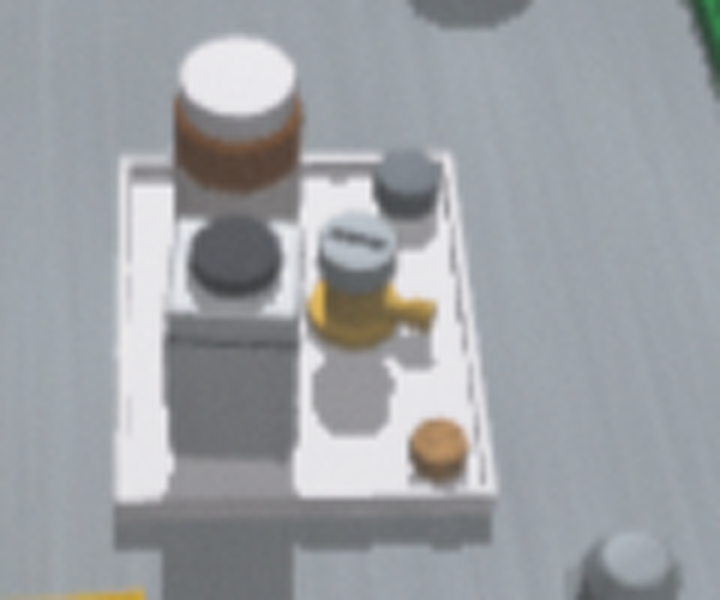

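View pics/c_c.png

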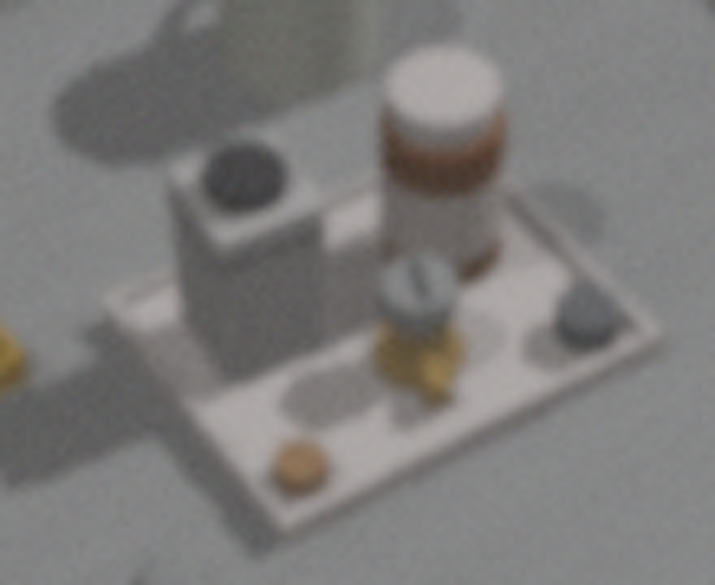

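View pics/s_t.png

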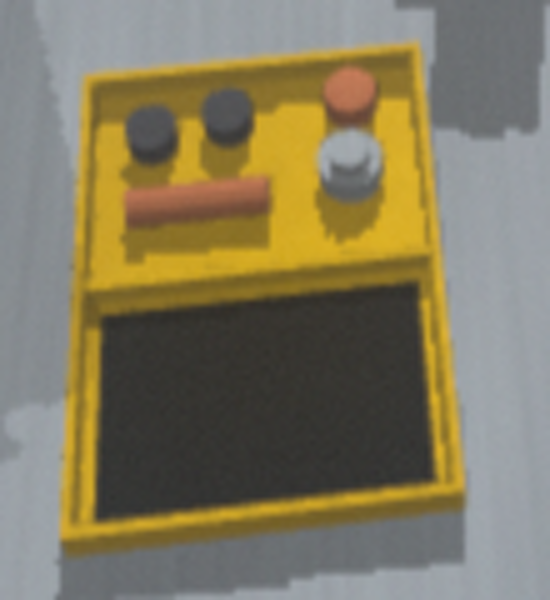

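```bash
python3 - <<'E'
from h import *
np.set_printoptions(precision=1,suppress=True)
S,C=cam('side'),cam('scene')
s=lambda x,y:((x+.5)/6+280-.5,(y+.5)/6+180-.5)
c=lambda x,y:((x+.5)/6.5+260-.5,(y+.5)/6.5+170-.5)
t=lambda x,y:((x+.5)/5+220-.5,(y+.5)/5+270-.5)
print('jar',back(S,s(238,75),108),back(C,c(443,85),108))
print('tin',back(S,s(236,250),108),back(C,c(245,173),108))
print('valve',back(S,s(358,240),56),back(C,c(420,283),56))
print('spout',back(S,s(430,315),19),back(C,c(435,385),19))
print('tin corners',[back(S,s(*p),98)[:2] for p in((182,217),(298,218),(300,318),(167,318))],[back(C,c(*p),98)[:2] for p in((170,178),(280,135),(325,210),(222,245))])
print('caddy',[back(S,s(*p),14)[:2] for p in((122,157),(450,155),(495,495),(115,500))],[back(C,c(*p),14)[:2] for p in((510,190),(660,335),(285,522),(105,303))])
print('tray',[back(S,t(*p),18)[:2] for p in((85,75),(420,43),(465,490),(62,535))])
print('mat',[back(S,t(*p),4)[:2] for p in((103,318),(418,283),(437,480),(97,520))])
print('board',[back(S,p,12)[:2] for p in((267,133),(309,133.5),(310,170),(263,169))],[back(C,p,12)[:2] for p in((355,153),(398,133),(427,153),(378,172))])
print('mug',back(S,(259,194),85),back(C,(305,156),85))
print('shaker',back(S,(385,272),70),back(C,(288,258),70))
print('soap',back(S,(429,300),160),back(C,(247,273),160))
print('tumbler',back(S,(358.5,130),100),back(C,(436,172),100))
E
```

```text
jar [553.2   8.5 108. ] [553.6   6.7 108. ]
tin [544.4 -88.5 108. ] [547.  -89.6 108. ]
valve [599.  -39.2  56. ] [600.1 -40.1  56. ]
spout [629.7 -50.3  19. ] [623.1 -49.4  19. ]
tin corners [array([525.6, -60.2]), array([570.6, -64.4]), array([ 566.2, -115.6]), array([ 516.7, -111.6])] [array([ 522.4, -110.7]), array([528.6, -59.8]), array([575.7, -70.2]), array([ 566.9, -114.9])]
caddy [array([504.7,  59.3]), array([653.6,  48.7]), array([ 642.7, -141. ]), array([ 493.4, -131.3])] [array([547.2,  50. ]), array([654.7,  47.6]), array([ 642. , -139.6]), array([ 496.4, -133.4])]
tray [array([ 353.1, -182.2]), array([ 502.6, -177.5]), array([ 509.1, -376.7]), array([ 360. , -380.7])]
mat [array([ 366.5, -290.3]), array([ 495.8, -285.6]), array([ 498.9, -366.7]), array([ 370. , -370.9])]
board [array([408.3, 422.5]), array([551.2, 408.5]), array([542.1, 212.6]), array([399.9, 228.5])] [array([413.1, 224.6]), array([418.6, 410.1]), array([553.4, 411.7]), array([527.5, 223. ])]
mug [402.5  38.2  85. ] [400.7  37.2  85. ]
shaker [ 675.5 -211.    70. ] [ 677.5 -208.1   70. ]
soap [ 714.1 -334.9  160. ] [ 719.  -334.4  160. ]
tumbler [695.2 283.8 100. ] [694.6 282.7 100. ]
```

Emit:
arm_command --increments '[[[-0.8, -1.2, -0.4], 0], [[-1.7, -2.5, -0.4], 0], [[-1.7, -2.5, -0.4], 0], [[-1.7, -2.5, -0.4], 0], [[-1.7, -2.5, -0.4], 0], [[-1.7, -2.5, -0.4], 0], [[-1.7, -2.5, -0.4], 0], [[-1.7, -2.5, -0.4], 0], [[-1.7, -2.5, -0.4], 0], [[-1.7, -2.5, -0.4], 0], [[-1.7, -2.5, -0.4], 0], [[-1.7, -2.5, -0.4], 0], [[-1.7, -2.5, -0.4], 0], [[-1.7, -2.5, -0.4], 0], [[-1.7, -2.5, -0.4], 0], [[-1.7, -2.5, -0.4], 0], [[-1.7, -2.5, -0.4], 0], [[-1.7, -2.5, -0.4], 0], [[-1.7, -2.5, -0.4], 0], [[-0.8, -1.2, -0.4], 0]]'

```text
t: 2.15
ee_pos: [563.2, -54.8, 309.0]
orientation: [-2.619, 1.725, 0.008]
ft_force: [0.1, -1.0, -0.6]
width: 87.5
```

Emit:
arm_command --increments '[[[0, 0, 0], -5], [[0, 0, 0], -8.5], [[0, 0, 0], -8.5], [[0, 0, 0], -8.5], [[0, 0, 0], -8.5], [[0, 0, 0], -8.5], [[0, 0, 0], -8.5], [[0, 0, 0], -5], [[0, 0, 0], 0]]'

```text
t: 3.05
ee_pos: [559.2, -50.9, 310.3]
orientation: [-3.132, 0.122, 0.007]
ft_force: [-0.1, 0.3, 0.5]
width: 87.8
```

```bash
cat >> h.py <<'E'
def st():
    o=get_obs(); x=R.from_rotvec(o['orientation']).as_matrix()
    print('t',round(o['t'],2),'p',np.round(o['ee_pos'],1),'yaw',round(np.degrees(np.arctan2(x[1,0],x[0,0])),2),'tilt',np.round(x[:2,2],4),'w',round(o['width'],1),'F',np.round(o['ft_force'],1),'q',np.round(o['qpos'],2)); return o,x
def to(tx,ty,tz,yaw=None):
    "tool-frame shift needed (cm), in present axes; and turn (deg)"
    o,x=st(); d=x.T@(np.array([tx,ty,tz])-o['ee_pos'])/10
    y=np.degrees(np.arctan2(x[1,0],x[0,0]))
    print('shift cm',np.round(d,2),'turn',None if yaw is None else round(-(yaw-y),2))
E
python3 - <<'E'
from h import *
st(); snap('wrist','w1.png')
E
```

```text
t 3.05 p [559.2 -50.9 310.3] yaw -4.47 tilt [-0.0039  0.0069] w 87.8 F [-0.1  0.3  0.5] q [-0.12  0.24  1.68  0.01  1.22 -0.04]
```

View pics/w1.png

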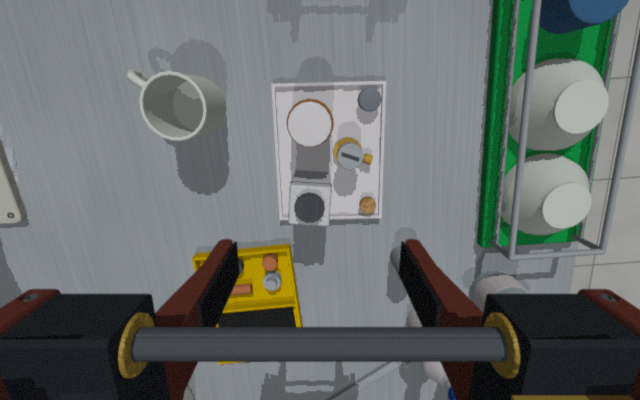

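```bash
python3 - <<'E'
import cv2
a=cv2.imread('pics/w1.png')[75:230,265:395]; cv2.imwrite('pics/w1c.png',cv2.resize(a,None,fx=5,fy=5,interpolation=cv2.INTER_CUBIC)[:,:])
E
```

```text
(no output)
```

View pics/w1c.png

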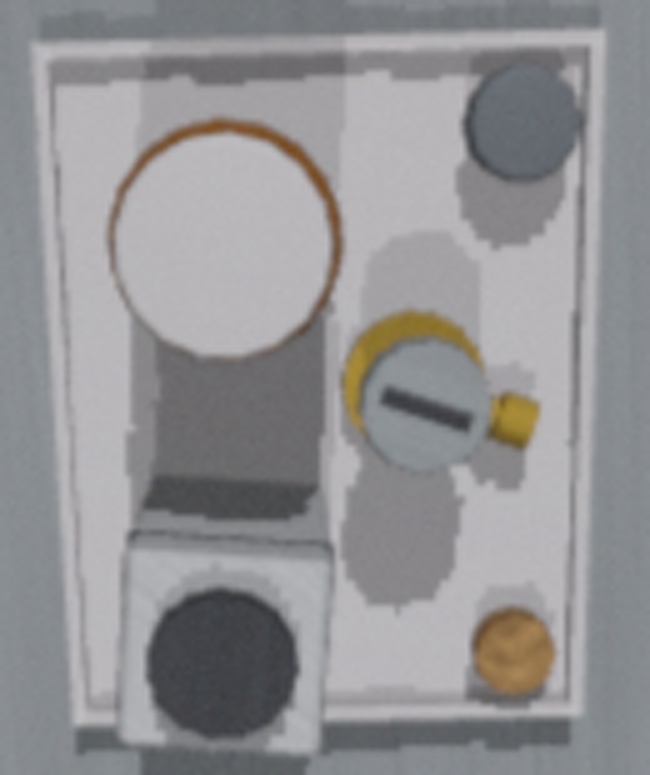

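```bash
python3 - <<'E'
from h import *
np.set_printoptions(precision=1,suppress=True)
W=cam('wrist')
w=lambda x,y:((x+.5)/5+265-.5,(y+.5)/5+75-.5)
for n,p,z in(('jar',(225,241),108),('tin',(222,663),108),('valve',(426,402),56),('spout',(537,421),19)): print(n,back(W,w(*p),z))
tc=np.array([back(W,w(*p),98)[:2] for p in((130,542),(332,545),(320,752),(120,742))]);print(tc,tc.mean(0))
a=lambda d:np.degrees(np.arctan2(d[1],d[0]))
print(a(tc[1]-tc[0]),a(tc[2]-tc[3]),a(tc[0]-tc[3])-90,a(tc[1]-tc[2])-90)
cc=np.array([back(W,w(*p),14)[:2] for p in((33,43),(605,32),(580,715),(75,725))]);print(cc,cc.mean(0))
print(a(cc[1]-cc[0]),a(cc[2]-cc[3]),a(cc[0]-cc[3])-90,a(cc[1]-cc[2])-90)
E
```

```text
jar [552.    6.3 108. ]
tin [542.7 -88.8 108. ]
valve [597.1 -40.6  56. ]
spout [630.2 -54.5  19. ]
[[ 523.3  -60.8]
 [ 570.3  -65.3]
 [ 563.7 -116.6]
 [ 515.6 -110.2]] [543.2 -88.2]
-5.48673398967427 -7.632496573038213 -8.897966369125086 -7.276348883175103
[[ 502.9   54.8]
 [ 652.1   45.3]
 [ 640.6 -143.7]
 [ 491.7 -135. ]] [571.8 -44.6]
-3.6599131304357617 -3.370551989873535 -3.3664806960990177 -3.488510475266793
```

```bash
python3 - <<'E'
from h import *
to(552.6,6.8,140,-4.5); print(camera_params('wrist')['T_tool_cam'])
E
```

```text
t 3.1 p [559.2 -50.9 310.3] yaw -4.6 tilt [-0.0039  0.0069] w 87.8 F [ 0.6 -0.4  1.1] q [-0.12  0.24  1.68  0.01  1.22 -0.04]
shift cm [-1.05 -5.58 17.07] turn -0.1
[[ 9.99998799e-01 -1.13876992e-03 -1.05086322e-03 -9.24571577e-01]
 [ 1.40264142e-03  9.53452763e-01  3.01539152e-01 -8.13771219e+01]
 [ 6.58564724e-04 -3.01540264e-01  9.53453216e-01 -1.62212923e+02]
 [ 0.00000000e+00  0.00000000e+00  0.00000000e+00  1.00000000e+00]]
```

Emit:
arm_command --increments '[[[-0.1, -0.7, 1.2], 0], [[-0.2, -1.0, 2.2], 0], [[-0.2, -1.0, 3.0], 0], [[-0.2, -1.0, 3.0], 0], [[-0.2, -1.0, 3.0], 0], [[-0.1, -0.7, 2.5], 0], [[0, -0.2, 1.5], 0], [[0, 0, 0.5], 0], [[0, 0, 0], 0]]'

```text
t: 4.0
ee_pos: [549.6, 12.0, 131.3]
orientation: [-3.131, 0.155, 0.01]
ft_force: [0.1, 0.2, 0.6]
width: 87.9
```

```bash
python3 - <<'E'
from h import *
to(552.6,6.8,55,-4.5);snap('wrist','w2.png')
E
```

```text
t 4.0 p [549.6  12.  131.3] yaw -5.66 tilt [-0.0061  0.0067] w 87.9 F [0.1 0.2 0.6] q [-0.    0.44  1.86  0.01  0.85  0.09]
shift cm [0.4  0.53 7.63] turn -1.16
```

View pics/w2.png

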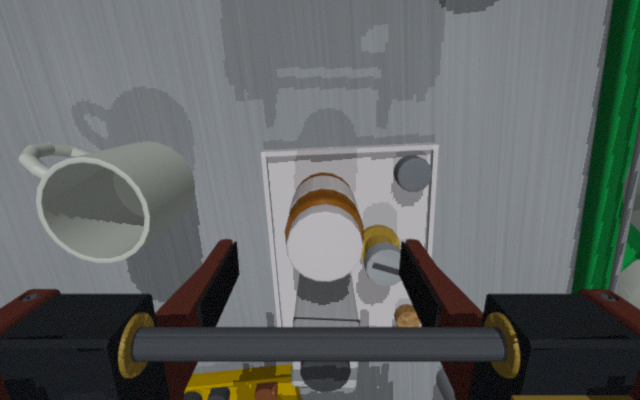

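```bash
python3 - <<'E'
from h import *
W=cam('wrist'); print(back(W,(324.5,243),108)); to(552.6,6.8,55,-5.6)
E
```

```text
[551.76593326   7.794384   108.        ]
t 4.05 p [549.8  11.9 131.8] yaw -5.66 tilt [-0.0054  0.0068] w 88.1 F [-0.5 -0.6 -0.8] q [-0.    0.44  1.86  0.01  0.85  0.09]
shift cm [0.37 0.53 7.68] turn -0.06
```

Emit:
arm_command --increments '[[[0.15, 0.2, 0.5], 0], [[0.15, 0.2, 1.0], 0], [[0, 0, 1.5], 0], [[0, 0, 1.6], 0], [[0, 0, 1.3], 0], [[0, 0, 0.8], 0], [[0, 0, 0.3], 0], [[0, 0, 0], 0]]'

```text
t: 4.85
ee_pos: [556.8, 5.9, 61.3]
orientation: [-3.131, 0.161, -0.006]
ft_force: [-0.4, -0.2, -0.1]
width: 88.1
```

```bash
python3 - <<'E'
from h import *
to(552.3,7.3,55,-5.6)
E
```

```text
t 4.85 p [556.8   5.9  61.3] yaw -5.88 tilt [0.0043 0.0065] w 88.1 F [-0.4 -0.2 -0.1] q [-0.01  0.56  1.87  0.01  0.7   0.08]
shift cm [-0.46 -0.08  0.63] turn -0.28
```

Emit:
arm_command --increments '[[[-0.2, 0, 0.2], 0], [[-0.2, 0, 0.3], 0], [[-0.05, -0.05, 0.1], 0], [[0, 0, 0], 0]]'

```text
t: 5.25
ee_pos: [553.0, 7.0, 56.2]
orientation: [-3.131, 0.161, -0.01]
ft_force: [-0.0, -0.1, 0.7]
width: 87.9
```

```bash
python3 - <<'E'
from h import *
to(552.3,7.3,55,-5.6);to(552.3,7.3,55,-5.6);snap('side','s2.png')
E
```

```text
t 5.25 p [553.    7.   56.2] yaw -5.88 tilt [0.0068 0.0065] w 87.9 F [-0.  -0.1  0.7] q [-0.01  0.56  1.89  0.01  0.69  0.08]
shift cm [-0.07 -0.02  0.12] turn -0.28
t 5.25 p [553.    7.   56.2] yaw -5.88 tilt [0.0068 0.0065] w 87.9 F [-0.  -0.1  0.7] q [-0.01  0.56  1.89  0.01  0.69  0.08]
shift cm [-0.07 -0.02  0.12] turn -0.28
```

View pics/s2.png

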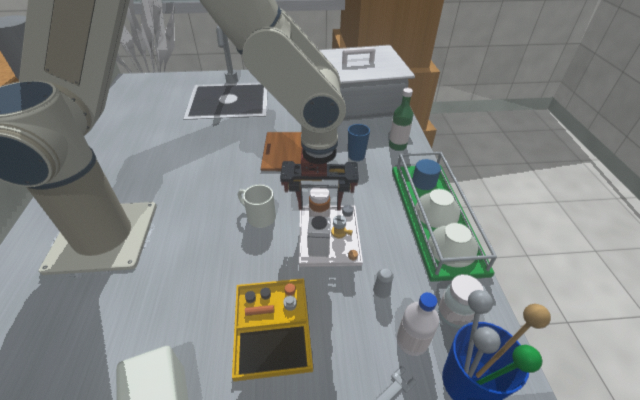

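Side view shows the fingers straddling the jar (at ~318,200), the mug clear. Close.

Emit:
arm_command --increments '[[[0, 0, 0], 0], [[0, 0, 0], 0], [[0, 0, 0], 0], [[0, 0, 0], 0], [[0, 0, 0], 0], [[0, 0, 0], 0], [[0, 0, 0], 0], [[0, 0, 0], 0]]' --gripper 0

```text
t: 6.1
ee_pos: [553.3, 7.1, 56.7]
orientation: [-3.131, 0.161, -0.011]
ft_force: [0.1, -1.0, 1.0]
width: 53.3
```

```bash
python3 - <<'E'
from h import *
st();snap('wrist','w3.png')
E
```

```text
t 6.1 p [553.3   7.1  56.7] yaw -5.87 tilt [0.0074 0.0065] w 53.3 F [ 0.1 -1.   1. ] q [-0.01  0.56  1.89  0.01  0.69  0.08]
```

View pics/w3.png

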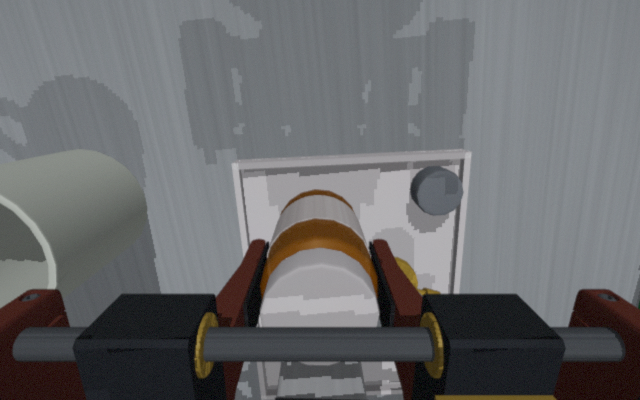

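Emit:
arm_command --increments '[[[0, 0, -0.4], 0], [[0, 0, -0.9], 0], [[0, 0, -1.5], 0], [[0, 0, -1.8], 0], [[0, 0, -1.8], 0], [[0, 0, -1.5], 0], [[0, 0, -0.9], 0], [[0, 0, -0.4], 0], [[0, 0, 0], 0]]'

```text
t: 7.05
ee_pos: [550.6, 6.4, 153.8]
orientation: [-3.131, 0.161, -0.006]
ft_force: [0.4, -0.5, -3.1]
width: 52.9
```

Emit:
arm_command --increments '[[[-0.3, -0.8, 0], 0], [[-0.5, -1.5, 0], 0], [[-0.7, -2.2, 0], 0], [[-0.7, -2.2, 0], 0], [[-0.7, -2.2, 0], 0], [[-0.7, -2.2, 0], 0], [[-0.7, -2.2, 0], 0], [[-0.7, -2.2, 0], 0], [[-0.7, -2.2, 0], 0], [[-0.7, -2.2, 0], 0], [[-0.7, -2.2, 0], 0], [[-0.7, -2.2, 0], 0], [[-0.7, -2.2, 0], 0], [[-0.7, -2.2, 0], 0], [[-0.7, -2.2, 0], 0], [[-0.6, -1.5, 0], 0], [[-0.3, -0.8, 0], 0], [[0, 0, 0], 0]]'

```text
t: 8.85
ee_pos: [454.9, 374.4, 142.8]
orientation: [3.137, -0.151, -0.032]
ft_force: [0.2, 0.6, -2.8]
width: 53.1
```

```bash
python3 - <<'E'
from h import *
to(476,365,62,-5.7);snap('wrist','w4.png')
E
```

```text
t 8.85 p [454.9 374.4 142.8] yaw -5.53 tilt [-0.0201 -0.0003] w 53.1 F [ 0.2  0.6 -2.8] q [0.66 0.48 1.76 0.02 0.92 0.75]
shift cm [2.36 0.71 8.03] turn 0.17
```

View pics/w4.png

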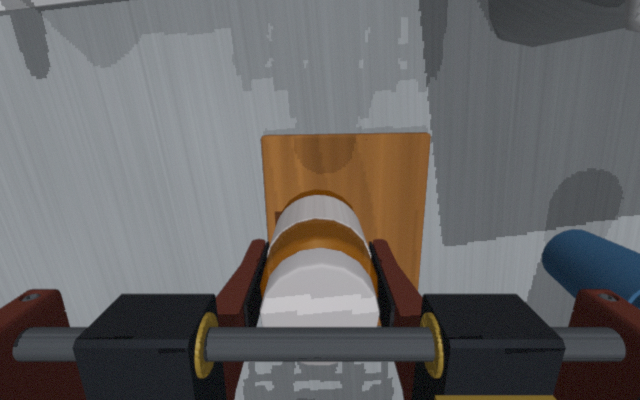

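Emit:
arm_command --increments '[[[0.4, 0.1, 0.4], 0], [[0.6, 0.2, 0.8], 0], [[0.6, 0.2, 1.2], 0], [[0.4, 0.1, 1.4], 0], [[0.2, 0.1, 1.4], 0], [[0, 0, 1.0], 0], [[0, 0, 0.5], 0], [[0, 0, 0.2], 0], [[0, 0, 0], 0]]'

```text
t: 9.8
ee_pos: [476.9, 358.9, 64.9]
orientation: [3.132, -0.16, -0.037]
ft_force: [0.6, 0.4, -2.5]
width: 53.5
```

```bash
python3 - <<'E'
from h import *
to(476,365,61,-5.7);snap('scene','c4.png')
E
```

```text
t 9.8 p [476.9 358.9  64.9] yaw -5.84 tilt [-0.0237 -0.0037] w 53.5 F [ 0.6  0.4 -2.5] q [0.62 0.6  1.76 0.02 0.79 0.71]
shift cm [-0.14 -0.6   0.39] turn -0.14
```

View pics/c4.png

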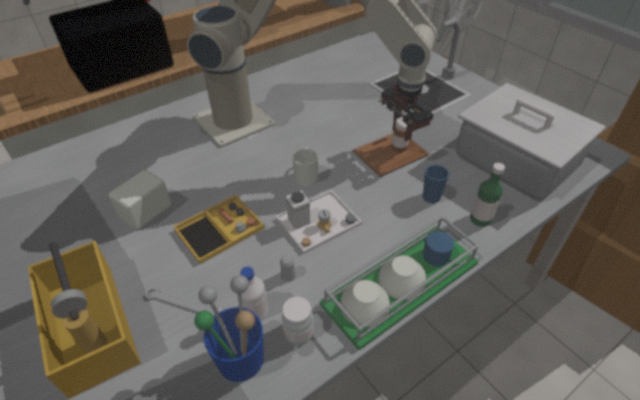

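Emit:
arm_command --increments '[[[-0.05, -0.3, 0.1], 0], [[0, -0.3, 0.1], 0], [[0, 0, 0.1], 0], [[0, 0, 0.1], 0], [[0, 0, 0], 0]]'

```text
t: 10.35
ee_pos: [477.8, 367.2, 62.9]
orientation: [3.135, -0.158, -0.032]
ft_force: [-0.9, 0.2, -2.7]
width: 53.5
```

```bash
python3 - <<'E'
from h import *
to(476,365,61,-5.7)
E
```

```text
t 10.35 p [477.8 367.2  62.9] yaw -5.78 tilt [-0.0202 -0.001 ] w 53.5 F [-0.9  0.2 -2.7] q [0.63 0.61 1.75 0.02 0.79 0.72]
shift cm [-0.16  0.23  0.19] turn -0.08
```

Emit:
arm_command --increments '[[[0, 0, 0.1], 0], [[0, 0, 0.1], 0], [[0, 0, 0], 0]]'

```text
t: 10.65
ee_pos: [477.9, 367.2, 61.4]
orientation: [3.136, -0.158, -0.031]
ft_force: [0.2, 0.4, -1.7]
width: 53.3
```

Emit:
arm_command --increments '[[[0, 0, 0.1], 0], [[0, 0, 0], 0]]'

```text
t: 10.85
ee_pos: [478.0, 367.4, 61.5]
orientation: [3.136, -0.159, -0.031]
ft_force: [-0.2, 0.6, -2.4]
width: 53.0
```

Emit:
arm_command --increments '[[[0, 0, 0.2], 0], [[0, 0, 0], 0]]'

```text
t: 11.05
ee_pos: [478.3, 367.8, 61.6]
orientation: [3.137, -0.159, -0.03]
ft_force: [-0.1, 0.3, -2.3]
width: 53.5
```

Emit:
arm_command --increments '[[[0, 0, 0.1], 0], [[0, 0, 0], 0]]'

```text
t: 11.25
ee_pos: [478.5, 368.0, 61.2]
orientation: [-3.137, 0.159, 0.029]
ft_force: [-1.2, 0.1, 0.2]
width: 53.4
```

Landed (force rose). Release and raise.

Emit:
arm_command --increments '[[[0, 0, 0], 0], [[0, 0, 0], 0], [[0, 0, 0], 0], [[0, 0, 0], 0], [[0, 0, 0], 0], [[0, 0, 0], 0]]' --gripper 1

```text
t: 11.85
ee_pos: [479.1, 368.2, 60.5]
orientation: [-3.137, 0.159, 0.028]
ft_force: [-0.1, 0.1, -0.1]
width: 87.8
```

```bash
python3 - <<'E'
from h import *
to(478,368,200,-7.2);snap('wrist','w5.png')
E
```

```text
t 11.85 p [479.1 368.2  60.5] yaw -5.81 tilt [-0.0176  0.0016] w 87.8 F [-0.1  0.1 -0.1] q [0.63 0.62 1.75 0.02 0.78 0.72]
shift cm [ -0.35   0.04 -13.95] turn 1.39
```

View pics/w5.png

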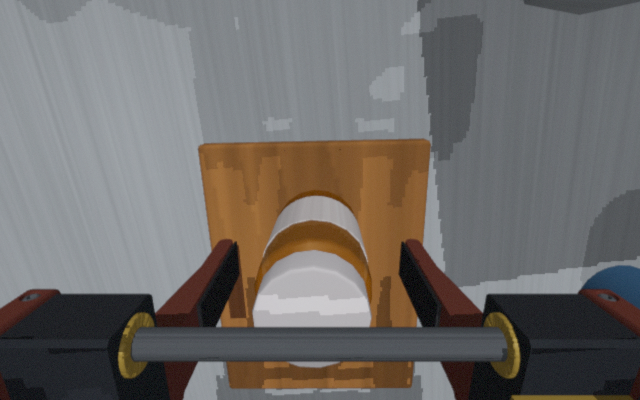

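Emit:
arm_command --increments '[[[0, 0, -0.5], 0], [[0, 0, -1.2], 0], [[0, 0, -2], 0], [[0, 0, -2.4], 0], [[0, 0, -2.4], 0], [[0, 0, -2.2], 0], [[0, 0, -1.6], 0], [[0, 0, -1], 0], [[0, 0, 0], 0]]'

```text
t: 12.8
ee_pos: [482.0, 368.3, 205.4]
orientation: [-3.135, 0.159, 0.023]
ft_force: [-0.2, 0.3, -0.5]
width: 87.9
```

Emit:
arm_command --increments '[[[0.3, 1, 0], 0], [[0.6, 2, 0], 0], [[0.7, 2.7, 0], 0], [[0.7, 2.7, 0], 0], [[0.7, 2.7, 0], 0], [[0.7, 2.7, 0], 0], [[0.7, 2.7, 0], 0], [[0.7, 2.7, 0], 0], [[0.7, 2.7, 0], 0], [[0.7, 2.7, 0], 0], [[0.7, 2.7, 0], 0], [[0.7, 2.7, 0], 0], [[0.6, 2.7, 0], 0], [[0.6, 2.7, 0], 0], [[0.6, 2.7, 0], 0], [[0.6, 2.7, 0], 0], [[0.6, 2.5, 0], 0], [[0.3, 1.5, 0], 0], [[0.1, 0.5, 0], 0], [[0, 0, 0], 0]]'

```text
t: 14.8
ee_pos: [534.6, -123.8, 184.2]
orientation: [3.132, -0.16, -0.078]
ft_force: [0.6, -0.3, 0.5]
width: 87.3
```

```bash
python3 - <<'E'
from h import *
to(544.3,-88.8,130,-7.2);snap('wrist','w6.png')
E
```

```text
t 14.8 p [ 534.6 -123.8  184.2] yaw -5.86 tilt [-0.0498 -0.0018] w 87.3 F [ 0.6 -0.3  0.5] q [-0.24  0.38  1.8  -0.02  1.01 -0.13]
shift cm [ 0.88 -3.62  5.35] turn 1.34
```

View pics/w6.png

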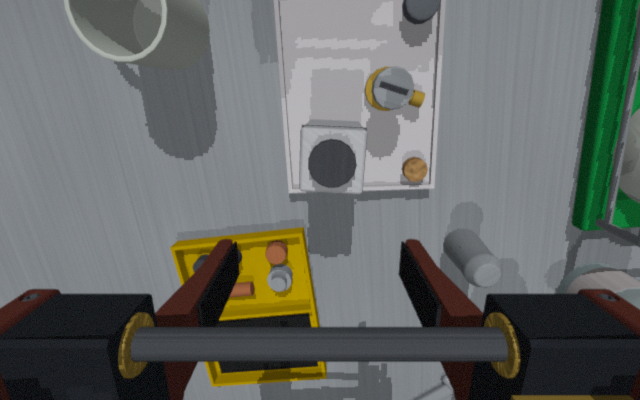

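Emit:
arm_command --increments '[[[0, 0, -3], 0], [[0, 0, -3], 0], [[0, 0, -3], 0], [[0, 0, 0], 0]]'

```text
t: 15.25
ee_pos: [537.5, -118.6, 275.2]
orientation: [3.134, -0.153, -0.087]
ft_force: [0.3, 0.1, -0.3]
width: 87.6
```

Emit:
arm_command --increments '[[[0, 0, 3], 0], [[0, 0, 3], 0], [[0, 0, 3], 0], [[0, 0, 0], 0]]'

```text
t: 15.65
ee_pos: [532.6, -114.2, 183.3]
orientation: [3.135, -0.144, -0.081]
ft_force: [-0.2, 0.1, -0.3]
width: 87.8
```

Emit:
arm_command --increments '[[[0, -3, 0], 0], [[0, -3, 0], 0], [[0, 0, 0], 0]]'

```text
t: 15.95
ee_pos: [537.6, -51.4, 183.4]
orientation: [3.135, -0.144, -0.085]
ft_force: [-0.6, 0.2, 0.4]
width: 88.0
```

Emit:
arm_command --increments '[[[3, 0, 0], 0], [[3, 0, 0], 0], [[3, 0, 0], 0], [[0, 0, 0], 0]]'

```text
t: 16.35
ee_pos: [630.1, -58.4, 182.2]
orientation: [3.135, -0.136, -0.081]
ft_force: [-0.2, -0.0, 0.8]
width: 87.8
```

Emit:
arm_command --increments '[[[-3, 0, 0], 0], [[-3, 0, 0], 0], [[-3, 0, 0], 0], [[0, 0, 0], 0]]'

```text
t: 16.75
ee_pos: [536.7, -51.1, 188.0]
orientation: [3.134, -0.133, -0.082]
ft_force: [0.5, -0.3, -0.3]
width: 88.1
```

Emit:
arm_command --increments '[[[0, 0, 0], 0], [[0, 0, 0], 0], [[0, 0, 0], 0], [[0, 0, 0], 0], [[0, 0, 0], 0], [[0, 0, 0], 0], [[0, 0, 0], 0], [[0, 0, 0], 0], [[0, 0, 0], 0], [[0, 0, 0], 0]]'

```text
t: 17.75
ee_pos: [539.4, -51.7, 189.3]
orientation: [3.134, -0.133, -0.077]
ft_force: [-0.9, -0.0, -1.0]
width: 87.9
```

Emit:
arm_command --increments '[[[0, 0, 0], 8], [[0, 0, 0], 8], [[0, 0, 0], 8], [[0, 0, 0], 8], [[0, 0, 0], 0]]'

```text
t: 18.25
ee_pos: [539.2, -51.7, 189.3]
orientation: [2.953, -1.017, -0.072]
ft_force: [-0.6, 0.3, 0.2]
width: 87.8
```

```bash
python3 - <<'E'
from h import *
st()
E
```

```text
t 18.25 p [539.2 -51.7 189.3] yaw -38.06 tilt [-0.0495 -0.0017] w 87.8 F [-0.6  0.3  0.2] q [-0.11  0.37  1.81 -0.01  1.02  0.55]
```

Emit:
arm_command --increments '[[[0, 0, 0], -8], [[0, 0, 0], -8], [[0, 0, 0], -8], [[0, 0, 0], -8], [[0, 0, 0], 0]]'

```text
t: 18.75
ee_pos: [539.1, -51.7, 189.4]
orientation: [3.136, -0.1, -0.078]
ft_force: [0.1, 0.1, -0.0]
width: 87.7
```

```bash
python3 - <<'E'
from h import *
st()
E
```

```text
t 18.75 p [539.1 -51.7 189.4] yaw -3.68 tilt [-0.0496 -0.0017] w 87.7 F [ 0.1  0.1 -0. ] q [-0.11  0.37  1.81 -0.01  1.02 -0.04]
```

Emit:
arm_command --increments '[[[0, 0, -1], 0], [[0, 0, -1], 0], [[0, 0, -1], 0], [[0, 0, -1], 0], [[0, 0, -1], 0], [[0, 0, -1], 0], [[0, 0, -1], 0], [[0, 0, -1], 0], [[0, 0, -1], 0], [[0, 0, -1], 0], [[0, 0, 0], 0]]'

```text
t: 19.85
ee_pos: [545.3, -51.6, 300.3]
orientation: [3.135, -0.109, -0.072]
ft_force: [-0.2, 0.4, 0.2]
width: 87.9
```

Emit:
arm_command --increments '[[[0, 0, 5], 0], [[0, 0, 5], 0], [[0, 0, 0], 0]]'

```text
t: 20.15
ee_pos: [542.7, -52.0, 200.4]
orientation: [3.135, -0.11, -0.063]
ft_force: [-0.9, 0.4, -0.3]
width: 87.5
```

Emit:
arm_command --increments '[[[5, 0, 0], 0], [[5, 0, 0], 0], [[0, 0, 0], 0]]'

```text
t: 20.45
ee_pos: [643.0, -58.9, 197.9]
orientation: [3.135, -0.11, -0.071]
ft_force: [0.3, 0.4, -0.2]
width: 87.7
```

```bash
python3 - <<'E'
from h import *
st()
E
```

```text
t 20.45 p [643.  -58.9 197.9] yaw -4.02 tilt [-0.0455 -0.002 ] w 87.7 F [ 0.3  0.4 -0.2] q [-0.11  0.5   1.57 -0.01  1.12 -0.03]
```

Emit:
arm_command --increments '[[[-1, 0, -1], 0], [[-1, 0, -1], 0], [[-1, 0, -1], 0], [[-1, 0, -1], 0], [[-1, 0, -1], 0], [[-1, 0, -1], 0], [[-1, 0, -1], 0], [[-1, 0, -1], 0], [[-1, 0, -1], 0], [[-1, 0, -1], 0]]'

```text
t: 21.45
ee_pos: [533.5, -50.5, 320.4]
orientation: [3.135, -0.11, -0.061]
ft_force: [0.1, -0.5, -0.9]
width: 88.1
```

Emit:
arm_command --increments '[[[0, 0, 5], 0], [[0, 0, 5], 0], [[0, 0, -1], 0], [[0, 0, -1], 0], [[0, 0, -1], 0], [[0, 0, -1], 0], [[0, 0, -1], 0], [[0, 0, -1], 0], [[0, 0, -1], 0], [[0, 0, -1], 0], [[0, 0, -1], 0], [[0, 0, -1], 0], [[0, 0, 0], 0]]'

```text
t: 22.75
ee_pos: [533.4, -50.6, 348.8]
orientation: [3.133, -0.11, -0.015]
ft_force: [0.0, -0.0, 0.9]
width: 87.8
```

Emit:
arm_command --increments '[[[0, 0, 5], 0], [[0, 0, 5], 0], [[0, 0, -1], 0], [[0, 0, -1], 0], [[0, 0, -1], 0], [[0, 0, -1], 0], [[0, 0, -1], 0], [[0, 0, -1], 0], [[0, 0, -1], 0], [[0, 0, -1], 0], [[0, 0, -1], 0], [[0, 0, -1], 0], [[0, 0, 0], 0]]'

```text
t: 24.05
ee_pos: [537.7, -50.9, 367.7]
orientation: [3.132, -0.11, 0.013]
ft_force: [0.7, 0.0, 0.3]
width: 87.4
```

```bash
python3 - <<'E'
from h import *
st()
E
```

```text
t 24.05 p [537.7 -50.9 367.7] yaw -4.03 tilt [ 0.008  -0.0081] w 87.4 F [0.7 0.  0.3] q [-0.11  0.15  1.66 -0.01  1.32 -0.04]
```

Emit:
arm_command --increments '[[[0, 0.2, 0.8], 0.8], [[0, 0.4, 1.4], 0.8], [[0.1, 0.4, 1.7], 0.8], [[0.1, 0.4, 1.7], 0.5], [[0.1, 0.4, 1.7], 0], [[0.1, 0.4, 1.7], 0], [[0.1, 0.4, 1.7], 0], [[0.1, 0.4, 1.7], 0], [[0.1, 0.3, 1.7], 0], [[0, 0.2, 1.7], 0], [[0, 0, 1.7], 0], [[0, 0, 1.5], 0], [[0, 0, 1.2], 0], [[0, 0, 0.8], 0], [[0, 0, 0.4], 0], [[0, 0, 0], 0]]'

```text
t: 25.65
ee_pos: [525.8, -91.1, 121.3]
orientation: [3.13, -0.211, -0.035]
ft_force: [-0.2, 0.2, -0.5]
width: 87.8
```

```bash
python3 - <<'E'
from h import *
to(544.3,-88.8,56.7,-7.2)
snap('wrist','w7.png')
a=cv2.imread('pics/w7.png')[180:400,260:400]; cv2.imwrite('pics/w7c.png',cv2.resize(a,None,fx=2.7,fy=2.7,interpolation=cv2.INTER_CUBIC))
E
```

```text
t 25.65 p [525.8 -91.1 121.3] yaw -7.72 tilt [-0.0228 -0.0032] w 87.8 F [-0.2  0.2 -0.5] q [-0.19  0.44  1.89 -0.01  0.83 -0.05]
shift cm [ 1.95 -0.51  6.42] turn -0.52
```

View pics/w7.png

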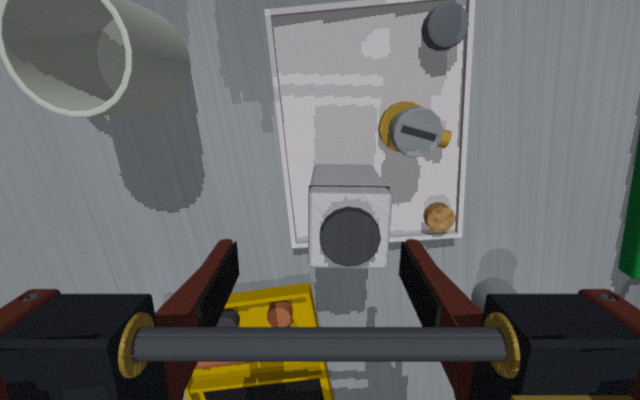

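```bash
python3 - <<'E'
from h import *
W=cam('wrist'); print(back(W,(350.5,236),108)); 
tc=np.array([back(W,p,98)[:2] for p in((310,187.5),(389,188),(387,267),(310,265.5))]);print(tc,tc.mean(0))
a=lambda d:np.degrees(np.arctan2(d[1],d[0]))
print(a(tc[1]-tc[0]),a(tc[2]-tc[3]),a(tc[0]-tc[3])-90,a(tc[1]-tc[2])-90)
E
```

```text
[543.51499229 -88.37846251 108.        ]
[[ 523.68066667  -59.39312197]
 [ 569.00335343  -65.62620764]
 [ 564.11161399 -116.72445828]
 [ 516.36771758 -109.71227414]] [543.29083792 -87.86401551]
-7.830585512696155 -8.355340783140534 -8.26897900321147 -5.468376906385771
```

Emit:
arm_command --increments '[[[0.5, 0, -1], 0], [[0.5, 0, -1], 0], [[0.5, 0, -1], 0], [[0.5, 0, -1], 0], [[0, 0, 0], 0]]'

```text
t: 26.2
ee_pos: [551.5, -94.2, 168.6]
orientation: [3.129, -0.211, -0.023]
ft_force: [1.2, 0.0, 0.5]
width: 87.7
```

```bash
python3 - <<'E'
from h import *
st()
E
```

```text
t 26.2 p [551.5 -94.2 168.6] yaw -7.72 tilt [-0.0149 -0.0047] w 87.7 F [1.2 0.  0.5] q [-0.19  0.4   1.81 -0.01  0.94 -0.05]
```

Emit:
arm_command --increments '[[[-0.1, -0.1, -0.8], 0], [[-0.1, -0.1, -1], 0], [[-0.1, -0.1, -1], 0], [[-0.1, -0.1, -1], 0], [[-0.1, -0.1, -1], 0], [[0, 0, -1], 0], [[0, 0, 0], 0]]'

```text
t: 26.9
ee_pos: [547.3, -87.6, 232.6]
orientation: [3.129, -0.211, -0.022]
ft_force: [1.0, -1.1, 0.3]
width: 87.8
```

```bash
python3 - <<'E'
from h import *
to(544,-88.6,130)
E
```

```text
t 26.9 p [547.3 -87.6 232.6] yaw -7.7 tilt [-0.0143 -0.0048] w 87.8 F [ 1.  -1.1  0.3] q [-0.18  0.31  1.77 -0.01  1.07 -0.04]
shift cm [-0.18  0.07 10.26] turn None
```

Emit:
arm_command --increments '[[[0, 0, 0.5], 0], [[0, 0, 0.8], 0], [[0, 0, 0.8], 0], [[0, 0, 0.8], 0], [[0, 0, 0.8], 0], [[0, 0, 0.8], 0], [[0, 0, 0], 0]]'

```text
t: 27.6
ee_pos: [544.6, -87.6, 180.8]
orientation: [3.129, -0.211, -0.03]
ft_force: [-1.0, -0.2, -0.6]
width: 87.9
```

```bash
python3 - <<'E'
from h import *
to(544,-88.6,130)
E
```

```text
t 27.6 p [544.6 -87.6 180.8] yaw -7.71 tilt [-0.0194 -0.0038] w 87.9 F [-1.  -0.2 -0.6] q [-0.18  0.38  1.81 -0.01  0.97 -0.04]
shift cm [0.05 0.07 5.08] turn None
```

Emit:
arm_command --increments '[[[0, 0, -1], 0], [[0, 0, -1], 0], [[0, 0, -1], 0], [[0, 0, -1], 0], [[0, 0, -1], 0], [[0, 0, -1], 0], [[0, 0, -1], 0], [[0, 0, -1], 0], [[0, 0, 0], 0], [[0, 0, 5], 0], [[0, 0, 4], 0], [[0, 0, -0.6], 0], [[0, 0, -0.3], 0], [[0, 0, 0], 0]]'

```text
t: 29.0
ee_pos: [549.2, -88.3, 192.4]
orientation: [3.128, -0.211, -0.013]
ft_force: [0.0, 0.0, 0.8]
width: 87.8
```

```bash
python3 - <<'E'
from h import *
to(544,-88.6,130)
E
```

```text
t 29.0 p [549.2 -88.3 192.4] yaw -7.71 tilt [-0.0085 -0.0058] w 87.8 F [0.  0.  0.8] q [-0.18  0.36  1.8  -0.01  0.98 -0.04]
shift cm [-0.46  0.05  6.24] turn None
```

Emit:
arm_command --increments '[[[-0.2, 0, 1.5], 0], [[-0.2, 0, 3], 0], [[0, 0, 2], 0], [[0, 0, 0], 0]]'

```text
t: 29.4
ee_pos: [551.2, -89.3, 135.2]
orientation: [3.126, -0.211, 0.012]
ft_force: [0.0, -0.2, 0.1]
width: 88.1
```

```bash
python3 - <<'E'
from h import *
to(544,-88.6,56.7)
E
```

```text
t 29.4 p [551.2 -89.3 135.2] yaw -7.7 tilt [ 0.0072 -0.0086] w 88.1 F [ 0.  -0.2  0.1] q [-0.18  0.44  1.85 -0.01  0.85 -0.04]
shift cm [-0.79 -0.03  7.85] turn None
```

Emit:
arm_command --increments '[[[-0.3, 0, 0.6], 0], [[-0.3, 0, 0.9], 0], [[-0.1, 0, 1.1], 0], [[0, 0, 1.1], 0], [[0, 0, 1.1], 0], [[0, 0, 1.1], 0], [[0, 0, 0.8], 0], [[0, 0, 0.4], 0], [[0, 0, 0], 0]]'

```text
t: 30.3
ee_pos: [548.0, -89.6, 63.0]
orientation: [3.126, -0.211, 0.023]
ft_force: [0.0, -1.3, -0.4]
width: 87.9
```

```bash
python3 - <<'E'
from h import *
to(544,-88.6,56.7)
E
```

```text
t 30.3 p [548.  -89.6  63. ] yaw -7.7 tilt [ 0.0141 -0.0098] w 87.9 F [ 0.  -1.3 -0.4] q [-0.18  0.55  1.88 -0.01  0.69 -0.04]
shift cm [-0.42 -0.05  0.62] turn None
```

Emit:
arm_command --increments '[[[-0.2, 0, 0.2], 0], [[-0.2, 0, 0.3], 0], [[-0.1, 0, 0.1], 0], [[0, 0, 0], 0]]'

```text
t: 30.7
ee_pos: [543.2, -89.0, 57.0]
orientation: [3.125, -0.21, 0.025]
ft_force: [-0.4, 0.0, 0.9]
width: 87.7
```

```bash
python3 - <<'E'
from h import *
to(544,-88.6,56.7)
E
```

```text
t 30.7 p [543.2 -89.   57. ] yaw -7.7 tilt [ 0.0152 -0.01  ] w 87.7 F [-0.4  0.   0.9] q [-0.18  0.56  1.9  -0.01  0.67 -0.04]
shift cm [ 0.07 -0.05  0.03] turn None
```

Emit:
arm_command --increments '[[[0.05, 0, 0], 0], [[0, 0, 0], 0], [[0, 0, 0], 0], [[0, 0, 0], 0], [[0, 0, 0], 0], [[0, 0, 0], 0], [[0, 0, 0], 0], [[0, 0, 0], 0]]' --gripper 0

```text
t: 31.5
ee_pos: [544.3, -89.2, 57.9]
orientation: [3.125, -0.21, 0.027]
ft_force: [-0.3, 0.2, 0.4]
width: 50.3
```

```bash
python3 - <<'E'
from h import *
st();snap('wrist','w8.png')
E
```

```text
t 31.5 p [544.3 -89.2  57.9] yaw -7.7 tilt [ 0.0166 -0.0103] w 50.3 F [-0.3  0.2  0.4] q [-0.18  0.56  1.9  -0.01  0.67 -0.04]
```

View pics/w8.png

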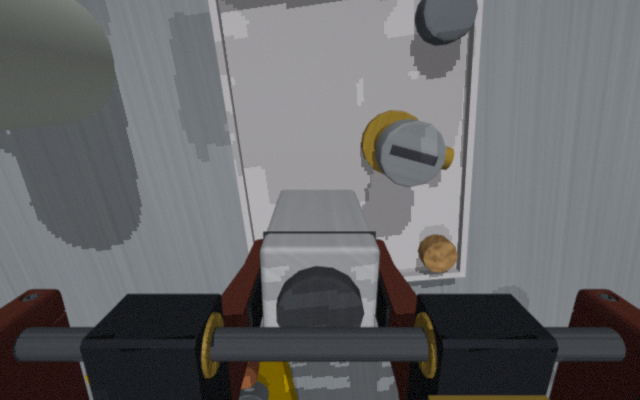

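Emit:
arm_command --increments '[[[0, 0, -0.4], 0], [[0, 0, -0.9], 0], [[0, 0, -1.4], 0], [[0, 0, -1.4], 0], [[0, 0, -1.4], 0], [[0, 0, -1.4], 0], [[0, 0, -1.1], 0], [[0, 0, -0.7], 0], [[0, 0, -0.3], 0], [[0, 0, 0], 0]]'

```text
t: 32.55
ee_pos: [542.5, -88.1, 157.7]
orientation: [3.125, -0.21, 0.031]
ft_force: [-0.3, 0.2, -2.5]
width: 50.3
```

Emit:
arm_command --increments '[[[-0.2, -0.6, 0], 0], [[-0.4, -1.1, 0], 0], [[-0.5, -1.5, 0], 0], [[-0.5, -1.5, 0], 0], [[-0.5, -1.5, 0], 0], [[-0.5, -1.5, 0], 0], [[-0.5, -1.5, 0], 0], [[-0.5, -1.5, 0], 0], [[-0.5, -1.5, 0], 0], [[-0.5, -1.5, 0], 0], [[-0.5, -1.5, 0], 0]]'

```text
t: 33.65
ee_pos: [503.6, 81.3, 148.6]
orientation: [3.125, -0.212, 0.008]
ft_force: [1.2, -0.4, -3.0]
width: 50.1
```

```bash
python3 - <<'E'
from h import *
to(477,268,150)
E
```

```text
t 33.65 p [503.6  81.3 148.6] yaw -7.75 tilt [ 0.0043 -0.0095] w 50.1 F [ 1.2 -0.4 -3. ] q [ 0.14  0.36  1.94 -0.01  0.84  0.29]
shift cm [ -5.15 -18.14  -0.33] turn None
```

Emit:
arm_command --increments '[[[-0.4, -1.5, 0], 0], [[-0.4, -1.5, 0], 0], [[-0.4, -1.5, 0], 0], [[-0.4, -1.5, 0], 0], [[-0.4, -1.5, 0], 0], [[-0.4, -1.5, 0], 0], [[-0.4, -1.5, 0], 0], [[-0.4, -1.5, 0], 0], [[-0.4, -1.4, 0], 0], [[-0.4, -1.2, 0], 0], [[-0.3, -0.8, 0], 0], [[-0.1, -0.3, 0], 0], [[0, 0, 0], 0]]'

```text
t: 34.95
ee_pos: [468.0, 257.8, 139.6]
orientation: [3.121, -0.2, -0.016]
ft_force: [-0.3, 0.2, -3.8]
width: 50.1
```

```bash
python3 - <<'E'
from h import *
to(477,268,62)
E
```

```text
t 34.95 p [468.  257.8 139.6] yaw -7.35 tilt [-0.0109 -0.0134] w 50.1 F [-0.3  0.2 -3.8] q [ 0.49  0.41  1.88 -0.01  0.86  0.62]
shift cm [ 0.83 -1.24  7.74] turn None
```

Emit:
arm_command --increments '[[[0.2, -0.4, 0.5], 0], [[0.3, -0.5, 1.5], 0], [[0.2, -0.2, 2.5], 0], [[0, 0, 1.3], 0], [[0, 0, 0.3], 0], [[0, 0, 0], 0]]'

```text
t: 35.55
ee_pos: [477.4, 266.1, 73.6]
orientation: [3.12, -0.205, -0.016]
ft_force: [0.2, 0.4, -2.9]
width: 50.2
```

```bash
python3 - <<'E'
from h import *
to(477,268,62)
E
```

```text
t 35.55 p [477.4 266.1  73.6] yaw -7.51 tilt [-0.011  -0.0139] w 50.2 F [ 0.2  0.4 -2.9] q [ 0.49  0.53  1.88 -0.01  0.74  0.63]
shift cm [-0.05 -0.2   1.16] turn None
```

Emit:
arm_command --increments '[[[0, -0.1, 0.3], 0], [[0, 0, 0.3], 0], [[0, 0, 0.2], 0], [[0, 0, 0.1], 0], [[0, 0, 0], 0]]'

```text
t: 36.05
ee_pos: [478.6, 267.5, 65.7]
orientation: [3.122, -0.206, -0.011]
ft_force: [0.8, 0.0, -3.1]
width: 50.6
```

Emit:
arm_command --increments '[[[0, 0, 0.1], 0], [[0, 0, 0], 0]]'

```text
t: 36.25
ee_pos: [478.9, 267.6, 65.1]
orientation: [3.122, -0.206, -0.01]
ft_force: [0.0, -0.1, -2.9]
width: 50.0
```

Emit:
arm_command --increments '[[[0, 0, 0.1], 0], [[0, 0, 0], 0]]'

```text
t: 36.45
ee_pos: [478.9, 267.7, 64.2]
orientation: [3.123, -0.206, -0.01]
ft_force: [0.3, -1.0, -3.7]
width: 50.4
```

Emit:
arm_command --increments '[[[0, 0, 0.1], 0], [[0, 0, 0.1], 0], [[0, 0, 0], 0]]'

```text
t: 36.75
ee_pos: [479.0, 267.7, 62.3]
orientation: [3.123, -0.206, -0.01]
ft_force: [-0.7, -0.2, -1.5]
width: 50.2
```

Emit:
arm_command --increments '[[[0, 0, 0.1], 0], [[0, 0, 0], 0]]'

```text
t: 36.95
ee_pos: [478.6, 267.7, 62.0]
orientation: [3.123, -0.206, -0.011]
ft_force: [0.7, -0.6, -1.9]
width: 49.9
```

Emit:
arm_command --increments '[[[0, 0, 0.1], 0], [[0, 0, 0], 0]]'

```text
t: 37.15
ee_pos: [478.6, 267.8, 61.8]
orientation: [3.123, -0.206, -0.011]
ft_force: [-0.7, 0.1, -3.2]
width: 50.1
```

Emit:
arm_command --increments '[[[0, 0, 0.1], 0], [[0, 0, 0.1], 0], [[0, 0, 0], 0]]'

```text
t: 37.45
ee_pos: [478.8, 267.9, 61.9]
orientation: [3.123, -0.206, -0.01]
ft_force: [-1.1, 0.5, -3.0]
width: 49.5
```

Emit:
arm_command --increments '[[[0, 0, 0.1], 0], [[0, 0, 0], 0]]'

```text
t: 37.65
ee_pos: [479.0, 268.0, 61.7]
orientation: [3.123, -0.206, -0.009]
ft_force: [-1.3, -0.2, -1.7]
width: 49.9
```

Emit:
arm_command --increments '[[[0, 0, 0], 0], [[0, 0, 0], 0], [[0, 0, 0], 0], [[0, 0, 0], 0], [[0, 0, 0], 0], [[0, 0, 0], 0]]' --gripper 1

```text
t: 38.25
ee_pos: [479.8, 268.3, 61.1]
orientation: [3.124, -0.206, -0.007]
ft_force: [-0.4, 0.3, 0.5]
width: 87.6
```

```bash
python3 - <<'E'
from h import *
to(599,-40,150); snap('scene','c9.png')
cv2.imwrite('pics/c9c.png',cv2.resize(cv2.imread('pics/c9.png')[60:220,260:480],None,fx=3,fy=3))
E
```

```text
t 38.25 p [479.8 268.3  61.1] yaw -7.55 tilt [-0.0055 -0.0106] w 87.6 F [-0.4  0.3  0.5] q [ 0.49  0.56  1.88 -0.01  0.71  0.63]
shift cm [15.83 29.1  -8.63] turn None
```

View pics/c9c.png

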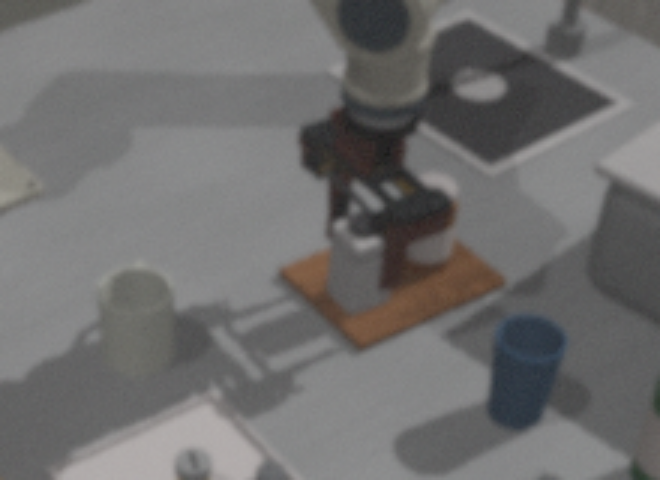

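Emit:
arm_command --increments '[[[0, 0, -0.5], 0], [[0, 0, -1], 0], [[0, 0, -1.3], 0], [[0, 0, -1.5], 0], [[0, 0, -1.5], 0], [[0, 0, -1.5], 0], [[0, 0, -1], 0], [[0, 0, -0.6], 0], [[0, 0, 0], 0]]'

```text
t: 39.2
ee_pos: [481.3, 269.9, 160.5]
orientation: [3.127, -0.206, -0.001]
ft_force: [-0.2, -0.7, 0.6]
width: 87.8
```

Emit:
arm_command --increments '[[[0.4, 0.8, 0], 0], [[0.7, 1.3, 0], 0], [[0.9, 1.7, 0], 0], [[0.9, 1.7, 0], 0], [[0.9, 1.7, 0], 0], [[0.9, 1.7, 0], 0], [[0.9, 1.7, 0], 0], [[0.9, 1.7, 0], 0], [[0.9, 1.7, 0], 0], [[0.9, 1.7, 0], 0], [[0.9, 1.7, 0], 0], [[0.9, 1.7, 0], 0], [[0.9, 1.7, 0], 0], [[0.9, 1.5, 0], 0], [[0.9, 1.4, 0], 0], [[0.6, 1.1, 0], 0], [[0.4, 0.7, 0], 0], [[0.1, 0.2, 0], 0], [[0, 0, 0], 0]]'

```text
t: 41.1
ee_pos: [582.6, -33.8, 150.0]
orientation: [3.118, -0.216, -0.037]
ft_force: [-0.2, -0.1, 0.5]
width: 88.1
```

```bash
python3 - <<'E'
from h import *
to(599,-40,80,-5); snap('wrist','w10.png')
E
```

```text
t 41.1 p [582.6 -33.8 150. ] yaw -7.92 tilt [-0.0245 -0.0139] w 88.1 F [-0.2 -0.1  0.5] q [-0.07  0.47  1.76 -0.02  0.94  0.08]
shift cm [1.86 0.27 6.96] turn -2.92
```

View pics/w10.png

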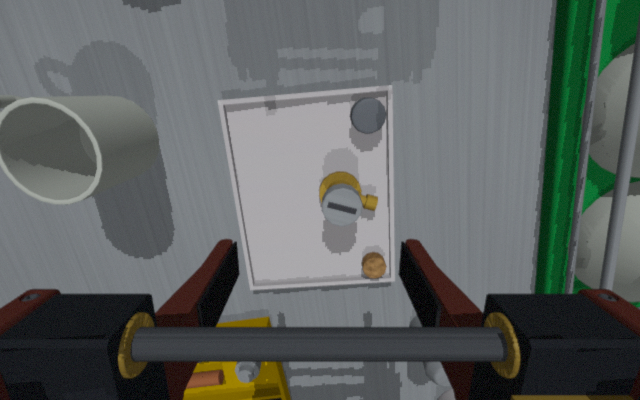

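```bash
python3 - <<'E'
from h import *
W=cam('wrist'); print(back(W,(342,204),56)); to(599,-40,80)
E
```

```text
[597.74986732 -38.88389801  56.        ]
t 41.15 p [582.5 -33.6 150. ] yaw -7.9 tilt [-0.0245 -0.0139] w 88.1 F [-0.  -0.4 -0.7] q [-0.07  0.47  1.76 -0.02  0.94  0.08]
shift cm [1.87 0.29 6.97] turn None
```

Emit:
arm_command --increments '[[[0.6, 0.1, 0.7], 0], [[0.7, 0.1, 1.8], 0], [[0.3, 0, 2.6], 0], [[0, 0, 1.2], 0], [[0, 0, 0.3], 0], [[0, 0, 0], 0]]'

```text
t: 41.75
ee_pos: [598.2, -35.8, 81.3]
orientation: [3.119, -0.208, -0.034]
ft_force: [0.0, 0.3, 1.0]
width: 87.9
```

```bash
python3 - <<'E'
from h import *
to(598.7,-40,31); snap('wrist','w11.png')
E
```

```text
t 41.75 p [598.2 -35.8  81.3] yaw -7.64 tilt [-0.0226 -0.0137] w 87.9 F [0.  0.3 1. ] q [-0.07  0.58  1.75 -0.02  0.83  0.08]
shift cm [0.2  0.32 5.03] turn None
```

View pics/w11.png

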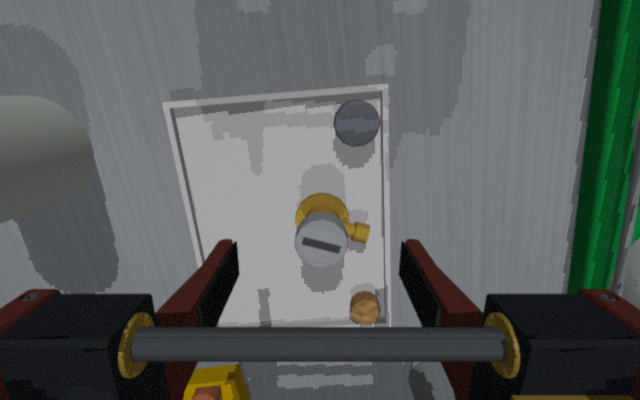

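Emit:
arm_command --increments '[[[0, 0.15, 0.7], 0], [[0, 0.15, 1.5], 0], [[0, 0, 1.4], 0], [[0, 0, 0.6], 0], [[0, 0, 0.2], 0], [[0, 0, 0], 0]]'

```text
t: 42.4
ee_pos: [597.9, -39.9, 35.7]
orientation: [3.119, -0.208, -0.029]
ft_force: [-0.8, 0.4, 0.9]
width: 88.0
```

```bash
python3 - <<'E'
from h import *
to(598.5,-39.7,31)
E
```

```text
t 42.4 p [597.9 -39.9  35.7] yaw -7.64 tilt [-0.0194 -0.014 ] w 88.0 F [-0.8  0.4  0.9] q [-0.08  0.65  1.77 -0.02  0.74  0.07]
shift cm [ 0.07 -0.03  0.47] turn None
```

Emit:
arm_command --increments '[[[0.05, 0, 0.2], 0], [[0, 0, 0.2], 0], [[0, 0, 0], 0]]'

```text
t: 42.7
ee_pos: [598.9, -40.0, 31.9]
orientation: [3.119, -0.208, -0.027]
ft_force: [0.0, -0.4, -0.5]
width: 87.9
```

Emit:
arm_command --increments '[[[0, 0, 0], 0], [[0, 0, 0], 0], [[0, 0, 0], 0], [[0, 0, 0], 0], [[0, 0, 0], 0], [[0, 0, 0], 0], [[0, 0, 0], 0], [[0, 0, 0], 0], [[0, 0, 0], 0]]' --gripper 0

```text
t: 43.6
ee_pos: [599.3, -40.0, 32.8]
orientation: [3.119, -0.208, -0.025]
ft_force: [0.6, 0.2, -0.1]
width: 33.6
```

```bash
python3 - <<'E'
from h import *
st(); snap('wrist','w12.png')
E
```

```text
t 43.6 p [599.3 -40.   32.8] yaw -7.63 tilt [-0.0172 -0.0142] w 33.6 F [ 0.6  0.2 -0.1] q [-0.08  0.66  1.76 -0.02  0.74  0.07]
```

View pics/w12.png

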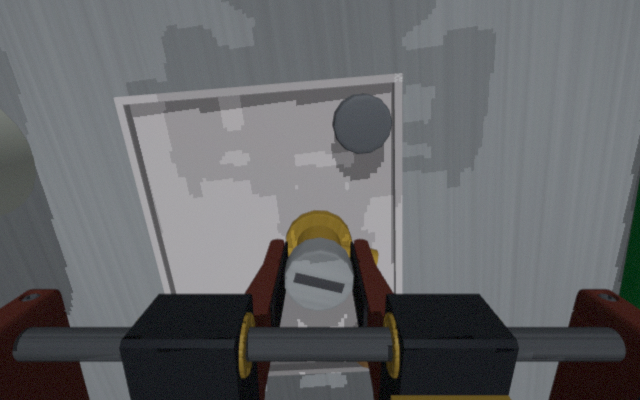

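Emit:
arm_command --increments '[[[0, 0, -0.4], 0], [[0, 0, -0.9], 0], [[0, 0, -1.4], 0], [[0, 0, -1.6], 0], [[0, 0, -1.6], 0], [[0, 0, -1.6], 0], [[0, 0, -1.4], 0], [[0, 0, -0.9], 0], [[0, 0, -0.4], 0], [[0, 0, 0], 0]]'

```text
t: 44.65
ee_pos: [601.0, -38.3, 144.5]
orientation: [3.119, -0.208, -0.023]
ft_force: [-0.8, -0.2, -2.3]
width: 33.4
```

Emit:
arm_command --increments '[[[-0.3, 0.7, 0], 0], [[-0.5, 1.2, 0], 0], [[-0.7, 1.6, 0], 0], [[-0.7, 1.6, 0], 0], [[-0.7, 1.6, 0], 0], [[-0.7, 1.6, 0], 0], [[-0.7, 1.6, 0], 0], [[-0.7, 1.6, 0], 0], [[-0.7, 1.6, 0], 0], [[-0.7, 1.6, 0], 0], [[-0.7, 1.6, 0], 0], [[-0.7, 1.6, 0], 0], [[-0.7, 1.6, 0], 0], [[-0.7, 1.6, 0], 0], [[-0.7, 1.6, 0], 0], [[-0.6, 1.4, 0], 0], [[-0.5, 1.1, 0], 0], [[-0.3, 0.7, 0], 0], [[-0.1, 0.2, 0], 0], [[0, 0, 0], 0]]'

```text
t: 46.65
ee_pos: [423.9, -306.6, 145.4]
orientation: [3.12, -0.23, -0.048]
ft_force: [0.4, 1.3, -3.1]
width: 33.1
```

```bash
python3 - <<'E'
from h import *
to(427,-328,40); snap('wrist','w13.png')
E
```

```text
t 46.65 p [ 423.9 -306.6  145.4] yaw -8.44 tilt [-0.0318 -0.0105] w 33.1 F [ 0.4  1.3 -3.1] q [-0.63  0.39  1.9  -0.04  0.87 -0.46]
shift cm [ 0.94  1.91 10.55] turn None
```

View pics/w13.png

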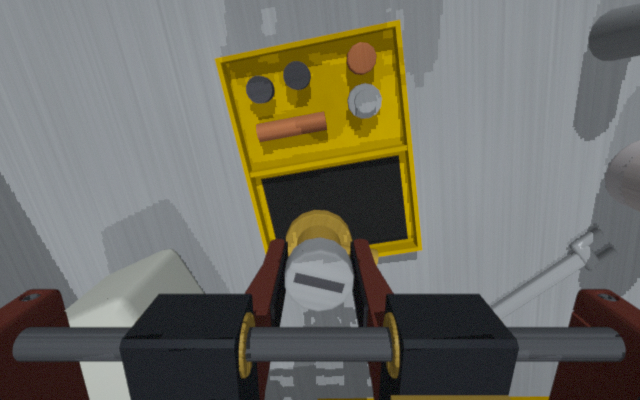

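```bash
python3 - <<'E'
from h import *
S=cam('side');C=cam('scene');W=cam('wrist')
for p in((118,362),(172,347),(185,399)): print('side top@80',back(S,p,80)[:2],'@50',back(S,p,50)[:2])
for p in((110,182),(150,173),(170,195),(127,222)): print('scene',p,back(C,p,80)[:2],back(C,p,0)[:2])
for p in((263,178),(405,153),(408,240),(273,258)): print('mat',back(W,p,4)[:2])
to(427,-327,40)
E
```

```text
side top@80 [ 174.41746317 -363.77939002] @50 [ 159.23795678 -350.35671393]
side top@80 [ 261.66772204 -344.51165581] @50 [ 250.58954196 -330.18327163]
side top@80 [ 299.82540904 -433.38041785] @50 [ 290.54088698 -423.2294401 ]
scene (110, 182) [ 157.24851533 -468.88494967] [  55.87706239 -461.94922264]
scene (150, 173) [ 188.87798464 -362.97134559] [  90.36795426 -346.45393472]
scene (170, 195) [ 309.20281436 -353.15015437] [ 221.57820787 -335.74425   ]
scene (127, 222) [ 336.22771654 -483.66980971] [ 251.04797132 -478.07162432]
mat [ 367.50223447 -291.72536004]
mat [ 501.13929217 -286.9316102 ]
mat [ 498.27633671 -374.27218008]
mat [ 360.75533426 -376.17289635]
t 46.7 p [ 424.  -306.4  145.4] yaw -8.42 tilt [-0.0318 -0.0106] w 33.3 F [ 0.5  0.4 -2.2] q [-0.63  0.39  1.9  -0.04  0.87 -0.46]
shift cm [ 0.91  1.83 10.55] turn None
```

Emit:
arm_command --increments '[[[0.2, 0.5, 0.6], 0], [[0.3, 0.7, 1.3], 0], [[0.3, 0.6, 1.8], 0], [[0, 0, 1.8], 0], [[0, 0, 1.8], 0], [[0, 0, 1.2], 0], [[0, 0, 0.5], 0], [[0, 0, 0], 0]]'

```text
t: 47.5
ee_pos: [429.4, -327.4, 47.2]
orientation: [3.121, -0.221, -0.048]
ft_force: [-0.4, -0.3, -2.1]
width: 33.4
```

```bash
python3 - <<'E'
from h import *
to(427,-330,28.8); snap('wrist','w14.png')
E
```

```text
t 47.5 p [ 429.4 -327.4   47.2] yaw -8.13 tilt [-0.0313 -0.0106] w 33.4 F [-0.4 -0.3 -2.1] q [-0.66  0.57  1.9  -0.04  0.69 -0.48]
shift cm [-0.15  0.26  1.85] turn None
```

View pics/w14.png

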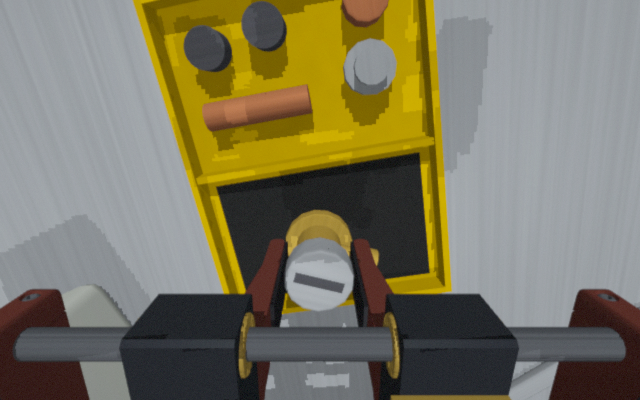

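Emit:
arm_command --increments '[[[0, 0.1, 0.4], 0], [[0, 0.1, 0.5], 0], [[0, 0, 0.3], 0], [[0, 0, 0.1], 0], [[0, 0, 0], 0]]'

```text
t: 48.05
ee_pos: [430.4, -330.9, 35.8]
orientation: [3.118, -0.221, -0.041]
ft_force: [0.1, 0.5, -1.9]
width: 33.4
```

Emit:
arm_command --increments '[[[0, 0, 0.1], 0], [[0, 0, 0], 0]]'

```text
t: 48.25
ee_pos: [430.6, -331.1, 35.0]
orientation: [3.118, -0.221, -0.04]
ft_force: [0.8, 0.2, -1.5]
width: 33.3
```

Emit:
arm_command --increments '[[[0, 0, 0.1], 0], [[0, 0, 0], 0]]'

```text
t: 48.45
ee_pos: [430.6, -331.1, 34.1]
orientation: [3.117, -0.221, -0.04]
ft_force: [0.6, 0.8, -1.3]
width: 33.6
```

Emit:
arm_command --increments '[[[0, 0, 0.1], 0], [[0, 0, 0], 0]]'

```text
t: 48.65
ee_pos: [430.7, -331.2, 33.1]
orientation: [3.117, -0.221, -0.04]
ft_force: [0.1, -0.3, -2.8]
width: 33.4
```

Emit:
arm_command --increments '[[[0, 0, 0.1], 0], [[0, 0, 0.1], 0], [[0, 0, 0], 0]]'

```text
t: 48.95
ee_pos: [430.6, -331.2, 30.9]
orientation: [3.117, -0.221, -0.04]
ft_force: [-0.3, 0.2, -2.7]
width: 33.2
```

Emit:
arm_command --increments '[[[0, 0, 0.1], 0], [[0, 0, 0], 0]]'

```text
t: 49.15
ee_pos: [430.6, -331.2, 29.8]
orientation: [3.117, -0.221, -0.04]
ft_force: [0.4, 0.0, -3.6]
width: 33.3
```

Emit:
arm_command --increments '[[[0, 0, 0.1], 0], [[0, 0, 0], 0]]'

```text
t: 49.35
ee_pos: [430.6, -331.3, 29.0]
orientation: [3.117, -0.221, -0.04]
ft_force: [-0.8, 0.2, -1.7]
width: 33.2
```

Emit:
arm_command --increments '[[[0, 0, 0.1], 0], [[0, 0, 0], 0]]'

```text
t: 49.55
ee_pos: [430.7, -331.5, 29.1]
orientation: [3.117, -0.221, -0.039]
ft_force: [-0.0, 0.0, -4.0]
width: 33.4
```

Emit:
arm_command --increments '[[[0, 0, 0.1], 0], [[0, 0, 0], 0]]'

```text
t: 49.75
ee_pos: [430.7, -331.8, 29.0]
orientation: [3.116, -0.221, -0.039]
ft_force: [-0.2, -0.0, -1.5]
width: 33.5
```

Emit:
arm_command --increments '[[[0, 0, 0], 0], [[0, 0, 0], 0], [[0, 0, 0], 0], [[0, 0, 0], 0], [[0, 0, 0], 0], [[0, 0, 0], 0], [[0, 0, 0], 0]]' --gripper 1

```text
t: 50.45
ee_pos: [431.3, -332.2, 28.7]
orientation: [3.116, -0.221, -0.037]
ft_force: [0.5, -0.1, 0.1]
width: 85.7
```

Emit:
arm_command --increments '[[[0, 0, -0.5], 0], [[0, 0, -1], 0], [[0, 0, -1.5], 0], [[0, 0, -2], 0], [[0, 0, -2], 0], [[0, 0, -2], 0], [[0, 0, -2], 0], [[0, 0, -1.2], 0], [[0, 0, -0.6], 0], [[0, 0, 0], 0]]'

```text
t: 51.45
ee_pos: [434.8, -330.0, 167.1]
orientation: [3.114, -0.22, -0.033]
ft_force: [0.1, -0.7, 0.0]
width: 87.9
```

```bash
python3 - <<'E'
from h import *
to(482,260,160,-7.5); snap('wrist','w15.png')
E
```

```text
t 51.45 p [ 434.8 -330.   167.1] yaw -8.1 tilt [-0.0227 -0.0176] w 87.9 F [ 0.1 -0.7  0. ] q [-0.66  0.39  1.84 -0.03  0.92 -0.49]
shift cm [ -3.63 -59.07  -0.44] turn -0.6
```

View pics/w15.png

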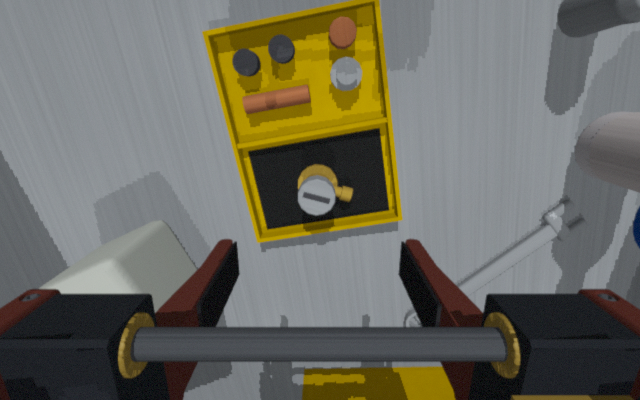

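Emit:
arm_command --increments '[[[-0.1, -0.7, -0.2], 0], [[-0.1, -1.3, -0.2], 0], [[-0.1, -2, 0], 0], [[-0.1, -2, 0], 0], [[-0.1, -2, 0], 0], [[-0.1, -2, 0], 0], [[-0.1, -2, 0], 0], [[-0.1, -2, 0], 0], [[-0.1, -2, 0], 0], [[-0.1, -2, 0], 0], [[-0.1, -2, 0], 0], [[-0.1, -2, 0], 0], [[-0.1, -2, 0], 0], [[-0.1, -2, 0], 0], [[-0.1, -2, 0], 0], [[-0.1, -2, 0], 0], [[-0.1, -2, 0], 0], [[-0.1, -2, 0], 0], [[-0.1, -2, 0], 0], [[-0.1, -2, 0], 0]]'

```text
t: 53.5
ee_pos: [452.1, 80.5, 152.7]
orientation: [3.122, -0.218, -0.083]
ft_force: [0.1, 1.1, 0.3]
width: 87.9
```

```bash
python3 - <<'E'
from h import *
to(479,268,160,-7.5)
E
```

```text
t 53.5 p [452.1  80.5 152.7] yaw -8.02 tilt [-0.0534 -0.0075] w 87.9 F [0.1 1.1 0.3] q [0.15 0.31 2.01 0.   0.88 0.29]
shift cm [ 1.000e-02 -1.892e+01 -1.010e+00] turn -0.52
```

Emit:
arm_command --increments '[[[0, -1.8, -1], 0], [[0, -1.8, -1], 0], [[0, -1.8, -1], 0], [[0, -1.8, -1], 0], [[0, -1.8, -1], 0], [[0, -1.8, -1], 0], [[0, -1.8, -1], 0], [[0, -1.6, -1], 0], [[0, -1.2, -1], 0], [[0, -0.8, -1], 0], [[0, -0.4, -1], 0], [[0, 0, -1], 0]]'

```text
t: 54.7
ee_pos: [469.7, 259.6, 267.0]
orientation: [3.114, -0.206, -0.114]
ft_force: [-0.9, -0.6, 0.1]
width: 87.2
```

Emit:
arm_command --increments '[[[0, 0, 5], 0], [[0, 0, 5], 0], [[0, 0, -1], 0], [[0, 0, -1], 0], [[0, 0, -1], 0], [[0, 0, -1], 0], [[0, 0, -1], 0], [[0, 0, -1], 0], [[0, 0, -1], 0], [[0, 0, 0], 0]]'

```text
t: 55.7
ee_pos: [475.7, 260.5, 257.8]
orientation: [3.126, -0.212, -0.081]
ft_force: [0.3, 0.2, -0.3]
width: 88.0
```

```bash
python3 - <<'E'
from h import *
to(479,268,160,-7.5)
E
```

```text
t 55.7 p [475.7 260.5 257.8] yaw -7.76 tilt [-0.0521 -0.0037] w 88.0 F [ 0.3  0.2 -0.3] q [0.47 0.28 1.75 0.02 1.16 0.59]
shift cm [ 0.73 -0.89  9.75] turn -0.26
```

Emit:
arm_command --increments '[[[0, 0, 5], 0], [[0, 0, 5], 0], [[0, 0, -1], 0], [[0, 0, -1], 0], [[0, 0, -1], 0], [[0, 0, -1], 0], [[0, 0, -1], 0], [[0, 0, -1], 0], [[0, 0, -1], 0], [[0, 0, 5], 0], [[0, 0, 5], 0], [[0, 0, -1], 0], [[0, 0, -1], 0], [[0, 0, -1], 0], [[0, 0, -1], 0], [[0, 0, -1], 0], [[0, 0, 0], 0]]'

```text
t: 57.4
ee_pos: [485.3, 266.9, 211.7]
orientation: [-3.12, 0.211, 0.025]
ft_force: [1.0, 0.2, -1.1]
width: 87.5
```

```bash
python3 - <<'E'
from h import *
to(479,268,140,-7.5)
E
```

```text
t 57.4 p [485.3 266.9 211.7] yaw -7.72 tilt [-0.0153  0.015 ] w 87.5 F [ 1.   0.2 -1.1] q [0.47 0.34 1.79 0.02 1.02 0.59]
shift cm [-0.51  0.06  7.18] turn -0.22
```

Emit:
arm_command --increments '[[[-0.2, 0, 1.5], 0], [[-0.2, 0, 2.5], 0], [[0, 0, 2], 0], [[0, 0, 0.8], 0], [[0, 0, 0], 0]]'

```text
t: 57.9
ee_pos: [483.1, 269.9, 147.9]
orientation: [-3.115, 0.21, 0.011]
ft_force: [0.4, 0.6, -1.2]
width: 87.8
```

```bash
python3 - <<'E'
from h import *
to(479,268,62,-7.5); snap('wrist','w16.png')
E
```

```text
t 57.9 p [483.1 269.9 147.9] yaw -7.72 tilt [-0.0058  0.0199] w 87.8 F [ 0.4  0.6 -1.2] q [0.48 0.42 1.85 0.03 0.87 0.59]
shift cm [-0.31  0.41  8.58] turn -0.22
```

View pics/w16.png

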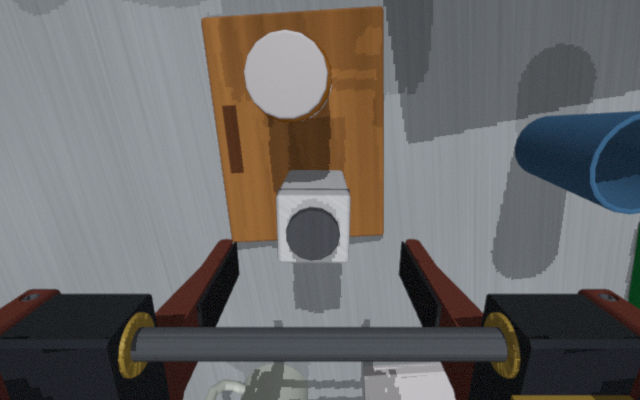

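```bash
python3 - <<'E'
from h import *
W=cam('wrist'); print(back(W,(313.3,232.5),112),back(W,(286.5,74.5),112)) 
tc=np.array([back(W,p,102)[:2] for p in((280,191),(350,191),(348,262),(279,261.5))]);print(tc.mean(0))
a=lambda d:np.degrees(np.arctan2(d[1],d[0]))
print(a(tc[1]-tc[0]),a(tc[2]-tc[3]),a(tc[0]-tc[3])-90,a(tc[1]-tc[2])-90)
E
```

```text
[478.44369491 269.00025524 112.        ] [476.85591289 366.18310865 112.        ]
[478.75872544 268.58864593]
-7.679146183207911 -8.01922593321472 -10.487826605621521 -7.829410875073137
```

Emit:
arm_command --increments '[[[-0.1, 0.1, 0.6], 0], [[-0.2, 0.2, 1.2], 0], [[0, 0.1, 1.5], 0], [[0, 0, 1.5], 0], [[0, 0, 1.3], 0], [[0, 0, 0.8], 0], [[0, 0, 0.4], 0], [[0, 0, 0], 0]]'

```text
t: 58.75
ee_pos: [481.2, 268.6, 73.4]
orientation: [-3.112, 0.21, 0.002]
ft_force: [0.0, -0.0, -0.5]
width: 88.1
```

```bash
python3 - <<'E'
from h import *
to(478.8,268,61.8,-7.5)
E
```

```text
t 58.75 p [481.2 268.6  73.4] yaw -7.73 tilt [-0.      0.0228] w 88.1 F [ 0.  -0.  -0.5] q [0.48 0.53 1.89 0.03 0.71 0.59]
shift cm [-0.23  0.11  1.16] turn -0.23
```

Emit:
arm_command --increments '[[[-0.1, 0.05, 0.4], 0], [[-0.1, 0, 0.4], 0], [[-0.05, 0, 0.2], 0], [[0, 0, 0], 0]]'

```text
t: 59.15
ee_pos: [479.3, 269.1, 63.7]
orientation: [-3.111, 0.21, -0.001]
ft_force: [-0.1, -0.1, 0.1]
width: 87.9
```

```bash
python3 - <<'E'
from h import *
to(478.8,268,61.8,-7.5)
E
```

```text
t 59.15 p [479.3 269.1  63.7] yaw -7.74 tilt [0.0019 0.0238] w 87.9 F [-0.1 -0.1  0.1] q [0.48 0.55 1.9  0.03 0.69 0.59]
shift cm [-0.03  0.12  0.19] turn -0.24
```

Emit:
arm_command --increments '[[[-0.05, 0.05, 0.15], 0], [[0, 0, 0], 0], [[0, 0, 0], 0], [[0, 0, 0], 0], [[0, 0, 0], 0], [[0, 0, 0], 0], [[0, 0, 0], 0], [[0, 0, 0], 0]]' --gripper 0

```text
t: 59.95
ee_pos: [478.9, 268.9, 62.7]
orientation: [-3.11, 0.21, -0.002]
ft_force: [-0.6, 0.1, -1.1]
width: 50.1
```

```bash
python3 - <<'E'
from h import *
st()
E
```

```text
t 59.95 p [478.9 268.9  62.7] yaw -7.73 tilt [0.0028 0.0243] w 50.1 F [-0.6  0.1 -1.1] q [0.48 0.55 1.9  0.03 0.68 0.59]
```

Emit:
arm_command --increments '[[[0, 0, -0.4], 0], [[0, 0, -0.8], 0], [[0, 0, -1], 0], [[0, 0, -1], 0], [[0, 0, -1], 0], [[0, 0, -1], 0], [[0, 0, -1], 0], [[0, 0, -1], 0], [[0, 0, -1], 0], [[0, 0, -0.8], 0], [[0, 0, -0.4], 0]]'

```text
t: 61.05
ee_pos: [478.2, 266.0, 165.3]
orientation: [-3.11, 0.21, -0.002]
ft_force: [0.0, -0.3, -3.4]
width: 50.0
```

Emit:
arm_command --increments '[[[0.2, 0.5, 0], 0], [[0.3, 0.9, 0], 0], [[0.4, 1.2, -0.1], 0], [[0.4, 1.2, -0.1], 0], [[0.4, 1.2, -0.1], 0], [[0.4, 1.2, -0.1], 0], [[0.4, 1.2, -0.1], 0], [[0.4, 1.2, -0.1], 0], [[0.4, 1.2, -0.1], 0], [[0.4, 1.2, -0.1], 0], [[0.4, 1.2, -0.1], 0], [[0.4, 1.2, -0.1], 0], [[0.4, 1.2, -0.1], 0], [[0.4, 1.2, -0.1], 0], [[0.4, 1.2, -0.1], 0], [[0.4, 1.2, -0.1], 0]]'

```text
t: 62.65
ee_pos: [516.3, 59.9, 174.8]
orientation: [-3.112, 0.21, 0.001]
ft_force: [-0.3, -0.7, -3.4]
width: 49.5
```

```bash
python3 - <<'E'
from h import *
to(544,-89,160,-7.7)
E
```

```text
t 62.65 p [516.3  59.9 174.8] yaw -7.73 tilt [0.0009 0.0229] w 49.5 F [-0.3 -0.7 -3.4] q [0.08 0.33 1.9  0.03 0.9  0.2 ]
shift cm [ 4.75 14.41  1.14] turn -0.03
```

Emit:
arm_command --increments '[[[0.4, 1.2, 0], 0], [[0.4, 1.2, 0], 0], [[0.4, 1.2, 0], 0], [[0.4, 1.2, 0], 0], [[0.4, 1.2, 0], 0], [[0.4, 1.2, 0], 0], [[0.4, 1.2, 0], 0], [[0.4, 1.2, 0], 0], [[0.4, 1.2, 0], 0], [[0.4, 1.1, 0], 0], [[0.2, 0.6, 0], 0], [[0.1, 0.2, 0], 0], [[0, 0, 0], 0]]'

```text
t: 63.95
ee_pos: [544.2, -85.6, 171.2]
orientation: [-3.111, 0.214, 0.001]
ft_force: [1.1, -0.5, -3.5]
width: 50.1
```

```bash
python3 - <<'E'
from h import *
to(544,-89,70,-7.7)
E
```

```text
t 63.95 p [544.2 -85.6 171.2] yaw -7.85 tilt [0.0009 0.0231] w 50.1 F [ 1.1 -0.5 -3.5] q [-0.19  0.38  1.83  0.03  0.93 -0.07]
shift cm [ 0.05  0.57 10.11] turn -0.15
```

Emit:
arm_command --increments '[[[0, 0, 0.6], 0], [[0, 0.1, 1.1], 0], [[0, 0.2, 1.3], 0], [[0, 0.1, 1.3], 0], [[0, 0, 1.3], 0], [[0, 0, 1.2], 0], [[0, 0, 1], 0], [[0, 0, 0.6], 0], [[0, 0, 0.3], 0], [[0, 0, 0], 0]]'

```text
t: 64.95
ee_pos: [542.2, -85.7, 74.4]
orientation: [-3.111, 0.21, 0.007]
ft_force: [0.2, -0.1, -2.1]
width: 50.1
```

```bash
python3 - <<'E'
from h import *
to(544,-88.5,59,-7.7)
E
```

```text
t 64.95 p [542.2 -85.7  74.4] yaw -7.73 tilt [-0.0029  0.0241] w 50.1 F [ 0.2 -0.1 -2.1] q [-0.19  0.53  1.88  0.03  0.74 -0.08]
shift cm [0.23 0.29 1.54] turn -0.03
```

Emit:
arm_command --increments '[[[0.1, 0.1, 0.4], 0], [[0.1, 0.1, 0.4], 0], [[0, 0.05, 0.2], 0], [[0, 0, 0], 0]]'

```text
t: 65.35
ee_pos: [545.3, -88.7, 64.9]
orientation: [-3.111, 0.21, 0.002]
ft_force: [-1.0, 0.2, -3.4]
width: 50.1
```

```bash
python3 - <<'E'
from h import *
to(544.2,-88.5,59,-7.7)
E
```

```text
t 65.35 p [545.3 -88.7  64.9] yaw -7.73 tilt [0.0001 0.0235] w 50.1 F [-1.   0.2 -3.4] q [-0.2   0.55  1.88  0.04  0.72 -0.09]
shift cm [-0.11  0.01  0.59] turn -0.03
```

Emit:
arm_command --increments '[[[-0.05, 0, 0.2], 0], [[-0.05, 0, 0.1], 0], [[0, 0, 0.1], 0], [[0, 0, 0], 0]]'

```text
t: 65.75
ee_pos: [544.4, -88.6, 61.0]
orientation: [-3.111, 0.21, 0.001]
ft_force: [0.6, -0.2, -2.3]
width: 49.4
```

```bash
python3 - <<'E'
from h import *
to(544.2,-88.5,59,-7.7)
E
```

```text
t 65.75 p [544.4 -88.6  61. ] yaw -7.74 tilt [0.0008 0.0234] w 49.4 F [ 0.6 -0.2 -2.3] q [-0.2   0.56  1.88  0.04  0.71 -0.09]
shift cm [-0.02  0.    0.2 ] turn -0.04
```

Emit:
arm_command --increments '[[[-0.02, 0, 0.1], 0], [[0, 0, 0.1], 0], [[0, 0, 0], 0]]'

```text
t: 66.05
ee_pos: [544.3, -88.5, 59.0]
orientation: [-3.111, 0.21, 0.001]
ft_force: [0.0, -0.1, -1.6]
width: 49.9
```

Emit:
arm_command --increments '[[[0, 0, 0.1], 0], [[0, 0, 0], 0]]'

```text
t: 66.25
ee_pos: [544.5, -88.5, 59.0]
orientation: [-3.111, 0.21, 0.0]
ft_force: [0.4, -1.2, -2.4]
width: 49.6
```

Emit:
arm_command --increments '[[[0, 0, 0.1], 0], [[0, 0, 0], 0]]'

```text
t: 66.45
ee_pos: [544.9, -88.6, 58.9]
orientation: [-3.111, 0.21, -0.001]
ft_force: [-0.1, 0.2, -3.1]
width: 50.0
```

Emit:
arm_command --increments '[[[0, 0, 0], 0], [[0, 0, 0], 0], [[0, 0, 0], 0], [[0, 0, 0], 0], [[0, 0, 0], 0], [[0, 0, 0], 0]]' --gripper 1

```text
t: 67.05
ee_pos: [545.8, -88.8, 59.0]
orientation: [-3.112, 0.21, -0.004]
ft_force: [0.1, -0.0, 0.6]
width: 87.5
```

Emit:
arm_command --increments '[[[0, 0, -0.5], 0], [[0, 0, -1], 0], [[0, 0, -1.2], 0], [[0, 0, -1.3], 0], [[0, 0, -1.3], 0], [[0, 0, -1.3], 0], [[0, 0, -1.3], 0], [[0, 0, -1], 0], [[0, 0, -0.8], 0], [[0, 0, -0.4], 0], [[0, 0, 0], 0]]'

```text
t: 68.15
ee_pos: [546.3, -91.5, 171.5]
orientation: [-3.112, 0.21, -0.01]
ft_force: [0.7, 0.6, -0.7]
width: 87.6
```

```bash
python3 - <<'E'
from h import *
to(478.5,367.5,165,-5.8); snap('wrist','w20.png'); snap('side','s20.png')
E
```

```text
t 68.15 p [546.3 -91.5 171.5] yaw -7.74 tilt [0.008  0.0219] w 87.6 F [ 0.7  0.6 -0.7] q [-0.2   0.38  1.83  0.03  0.92 -0.08]
shift cm [-12.9  -44.55   1.6 ] turn -1.94
```

View pics/w20.png

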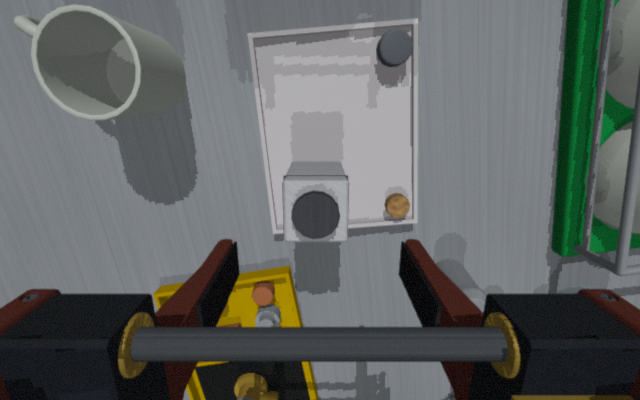

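Emit:
arm_command --increments '[[[-0.2, -0.7, 0], 0], [[-0.3, -1.1, 0], 0], [[-0.4, -1.4, 0], 0], [[-0.4, -1.4, 0], 0], [[-0.4, -1.4, 0], 0], [[-0.4, -1.4, 0], 0], [[-0.4, -1.4, 0], 0], [[-0.4, -1.4, 0], 0], [[-0.4, -1.4, 0], 0], [[-0.4, -1.4, 0], 0], [[-0.4, -1.4, 0], 0], [[-0.4, -1.4, 0], 0], [[-0.4, -1.4, 0], 0], [[-0.4, -1.4, 0], 0], [[-0.4, -1.4, 0], 0], [[-0.4, -1.4, 0], 0], [[-0.4, -1.4, 0], 0], [[-0.4, -1.4, 0], 0], [[-0.4, -1.4, 0], 0], [[-0.4, -1.4, 0], 0]]'

```text
t: 70.25
ee_pos: [495.7, 215.4, 176.2]
orientation: [-3.111, 0.198, -0.003]
ft_force: [-0.6, 0.9, -0.9]
width: 87.4
```

```bash
python3 - <<'E'
from h import *
to(478.5,367.5,165,-5.8)
E
```

```text
t 70.25 p [495.7 215.4 176.2] yaw -7.29 tilt [0.0032 0.0241] w 87.4 F [-0.6  0.9 -0.9] q [0.38 0.36 1.86 0.03 0.91 0.49]
shift cm [ -3.64 -14.83   1.48] turn -1.49
```

Emit:
arm_command --increments '[[[-0.4, -1.4, 0], -0.5], [[-0.4, -1.4, 0], -0.5], [[-0.3, -1.4, 0], -0.5], [[-0.3, -1.4, 0], 0], [[-0.3, -1.4, 0], 0], [[-0.3, -1.4, 0], 0], [[-0.3, -1.4, 0], 0], [[-0.3, -1.4, 0], 0], [[-0.3, -1.1, 0], 0], [[-0.2, -0.8, 0], 0], [[-0.1, -0.4, 0], 0], [[0, 0, 0], 0]]'

```text
t: 71.45
ee_pos: [475.0, 367.9, 179.5]
orientation: [-3.114, 0.149, -0.003]
ft_force: [0.0, -0.4, 0.2]
width: 88.0
```

```bash
python3 - <<'E'
from h import *
snap('wrist','w21.png');to(477.9,367.5,65)
E
```

```text
t 71.5 p [475.  367.5 179.5] yaw -5.5 tilt [0.0032 0.024 ] w 87.9 F [-0.4  0.9 -0.4] q [0.63 0.43 1.73 0.02 0.96 0.71]
shift cm [ 0.28  0.25 11.45] turn None
```

View pics/w21.png

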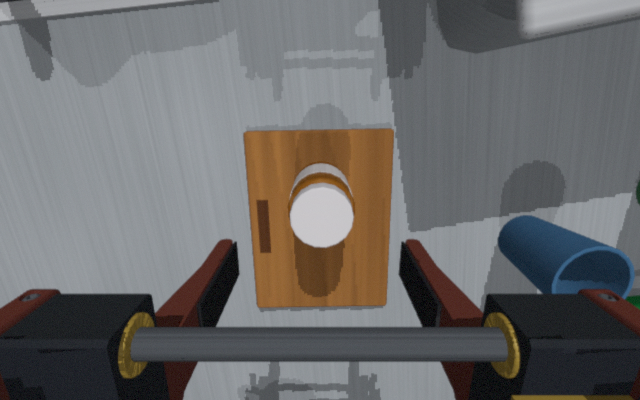

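Emit:
arm_command --increments '[[[0.2, 0, 0.8], 0], [[0.2, 0.1, 1.4], 0], [[0.1, 0.1, 1.6], 0], [[0, 0, 1.6], 0], [[0, 0, 1.6], 0], [[0, 0, 1.4], 0], [[0, 0, 1], 0], [[0, 0, 0.6], 0], [[0, 0, 0.2], 0], [[0, 0, 0], 0]]'

```text
t: 72.5
ee_pos: [480.8, 362.7, 67.0]
orientation: [-3.117, 0.157, 0.001]
ft_force: [-0.6, 0.1, -0.6]
width: 87.8
```

```bash
python3 - <<'E'
from h import *
to(479,368.4,61.2)
E
```

```text
t 72.5 p [480.8 362.7  67. ] yaw -5.76 tilt [0.0003 0.0211] w 87.8 F [-0.6  0.1 -0.6] q [0.62 0.6  1.78 0.02 0.76 0.7 ]
shift cm [-0.23 -0.54  0.6 ] turn None
```

Emit:
arm_command --increments '[[[-0.1, -0.25, 0.2], 0], [[-0.1, -0.2, 0.25], 0], [[0, 0, 0.1], 0], [[0, 0, 0], 0]]'

```text
t: 72.9
ee_pos: [480.2, 368.9, 63.2]
orientation: [-3.114, 0.156, -0.003]
ft_force: [-0.3, -0.2, 0.2]
width: 87.9
```

```bash
python3 - <<'E'
from h import *
to(479,368.4,61.2)
E
```

```text
t 72.9 p [480.2 368.9  63.2] yaw -5.74 tilt [0.0033 0.0233] w 87.9 F [-0.3 -0.2  0.2] q [0.63 0.6  1.77 0.02 0.75 0.71]
shift cm [-0.12  0.07  0.19] turn None
```

Emit:
arm_command --increments '[[[-0.1, 0.05, 0.15], 0], [[0, 0, 0], 0], [[0, 0, 0], 0], [[0, 0, 0], 0], [[0, 0, 0], 0], [[0, 0, 0], 0], [[0, 0, 0], 0], [[0, 0, 0], 0]]' --gripper 0

```text
t: 73.7
ee_pos: [478.8, 368.7, 62.0]
orientation: [-3.114, 0.156, -0.003]
ft_force: [-1.5, -0.1, -0.2]
width: 53.1
```

```bash
python3 - <<'E'
from h import *
to(553,7.4,165,-5.8)
E
```

```text
t 73.7 p [478.8 368.7  62. ] yaw -5.74 tilt [0.0033 0.0237] w 53.1 F [-1.5 -0.1 -0.2] q [0.63 0.6  1.77 0.03 0.75 0.71]
shift cm [ 11.    34.95 -11.13] turn 0.06
```

Emit:
arm_command --increments '[[[0, 0, -0.4], 0], [[0, 0, -0.8], 0], [[0, 0, -1], 0], [[0, 0, -1], 0], [[0, 0, -1], 0], [[0, 0, -1], 0], [[0, 0, -1], 0], [[0, 0, -1], 0], [[0, 0, -1], 0], [[0, 0, -0.8], 0], [[0, 0, -0.4], 0]]'

```text
t: 74.8
ee_pos: [478.4, 365.8, 164.5]
orientation: [-3.114, 0.156, -0.004]
ft_force: [-0.3, 0.4, -3.6]
width: 53.3
```

Emit:
arm_command --increments '[[[0.2, 0.5, 0], 0], [[0.3, 0.9, 0], 0], [[0.4, 1.2, -0.1], 0], [[0.4, 1.2, -0.1], 0], [[0.4, 1.2, -0.1], 0], [[0.4, 1.2, -0.1], 0], [[0.4, 1.2, -0.1], 0], [[0.4, 1.2, -0.1], 0], [[0.4, 1.2, -0.1], 0], [[0.4, 1.2, -0.1], 0], [[0.4, 1.2, -0.1], 0], [[0.4, 1.2, -0.1], 0], [[0.4, 1.2, -0.1], 0], [[0.4, 1.2, -0.1], 0], [[0.4, 1.2, -0.1], 0], [[0.4, 1.2, -0.1], 0]]'

```text
t: 76.4
ee_pos: [523.6, 160.9, 174.2]
orientation: [-3.116, 0.156, -0.001]
ft_force: [0.3, 0.0, -3.8]
width: 53.4
```

```bash
python3 - <<'E'
from h import *
to(553,7.4,165,-5.8)
E
```

```text
t 76.4 p [523.6 160.9 174.2] yaw -5.74 tilt [0.0018 0.0218] w 53.4 F [ 0.3  0.  -3.8] q [0.26 0.37 1.84 0.03 0.92 0.35]
shift cm [ 4.46 15.    0.6 ] turn 0.06
```

Emit:
arm_command --increments '[[[0.4, 1.2, 0], 0], [[0.4, 1.2, 0], 0], [[0.4, 1.2, 0], 0], [[0.4, 1.2, 0], 0], [[0.4, 1.2, 0], 0], [[0.4, 1.2, 0], 0], [[0.3, 1.2, 0], 0], [[0.3, 1.2, 0], 0], [[0.3, 1.2, 0], 0], [[0.3, 1.2, 0], 0], [[0.2, 0.8, 0], 0], [[0.1, 0.4, 0], 0], [[0, 0, 0], 0]]'

```text
t: 77.7
ee_pos: [551.7, 11.6, 171.0]
orientation: [-3.116, 0.16, -0.001]
ft_force: [0.0, 0.4, -2.5]
width: 53.2
```

```bash
python3 - <<'E'
from h import *
to(553,7.6,75,-5.8)
E
```

```text
t 77.7 p [551.7  11.6 171. ] yaw -5.86 tilt [0.002  0.0218] w 53.2 F [ 0.   0.4 -2.5] q [-0.01  0.38  1.83  0.03  0.92  0.07]
shift cm [0.17 0.59 9.59] turn -0.06
```

Emit:
arm_command --increments '[[[0, 0.1, 0.6], 0], [[0.1, 0.2, 1.1], 0], [[0.1, 0.1, 1.3], 0], [[0, 0, 1.3], 0], [[0, 0, 1.3], 0], [[0, 0, 1.2], 0], [[0, 0, 1], 0], [[0, 0, 0.6], 0], [[0, 0, 0.3], 0], [[0, 0, 0], 0]]'

```text
t: 78.7
ee_pos: [552.2, 10.9, 74.1]
orientation: [-3.116, 0.156, 0.004]
ft_force: [0.2, -1.4, -2.7]
width: 53.4
```

```bash
python3 - <<'E'
from h import *
to(552.9,7.7,58,-5.8)
E
```

```text
t 78.7 p [552.2  10.9  74.1] yaw -5.74 tilt [-0.0017  0.0223] w 53.4 F [ 0.2 -1.4 -2.7] q [-0.01  0.54  1.88  0.03  0.73  0.06]
shift cm [0.11 0.35 1.6 ] turn 0.06
```

Emit:
arm_command --increments '[[[0.05, 0.15, 0.4], 0], [[0, 0.15, 0.4], 0], [[0, 0, 0.2], 0], [[0, 0, 0], 0]]'

```text
t: 79.1
ee_pos: [553.6, 7.7, 64.6]
orientation: [-3.115, 0.156, -0.0]
ft_force: [-0.8, 0.2, -2.8]
width: 53.2
```

```bash
python3 - <<'E'
from h import *
to(552.9,7.7,58,-5.8)
E
```

```text
t 79.1 p [553.6   7.7  64.6] yaw -5.75 tilt [0.0013 0.0222] w 53.2 F [-0.8  0.2 -2.8] q [-0.02  0.55  1.88  0.03  0.71  0.05]
shift cm [-0.07  0.02  0.66] turn 0.05
```

Emit:
arm_command --increments '[[[-0.05, 0, 0.2], 0], [[-0.03, 0, 0.2], 0], [[0, 0, 0.1], 0], [[0, 0, 0], 0]]'

```text
t: 79.5
ee_pos: [553.1, 7.9, 59.6]
orientation: [-3.115, 0.157, -0.002]
ft_force: [0.7, 0.6, -3.9]
width: 53.4
```

Emit:
arm_command --increments '[[[0, 0, 0.1], 0], [[0, 0, 0], 0]]'

```text
t: 79.7
ee_pos: [553.1, 8.0, 58.6]
orientation: [-3.115, 0.156, -0.002]
ft_force: [-0.2, -0.5, -2.7]
width: 52.9
```

Emit:
arm_command --increments '[[[0, 0, 0.1], 0], [[0, 0, 0], 0]]'

```text
t: 79.9
ee_pos: [553.4, 8.0, 58.1]
orientation: [-3.115, 0.156, -0.003]
ft_force: [-0.2, 0.5, -2.0]
width: 52.9
```

Emit:
arm_command --increments '[[[-0.03, 0.02, 0.1], 0], [[0, 0, 0], 0]]'

```text
t: 80.1
ee_pos: [553.6, 7.9, 58.2]
orientation: [-3.115, 0.156, -0.005]
ft_force: [0.8, -0.2, -3.4]
width: 53.8
```

Emit:
arm_command --increments '[[[0, 0, 0], 0], [[0, 0, 0], 0], [[0, 0, 0], 0], [[0, 0, 0], 0], [[0, 0, 0], 0], [[0, 0, 0], 0]]' --gripper 1

```text
t: 80.7
ee_pos: [554.6, 7.9, 58.5]
orientation: [-3.115, 0.156, -0.008]
ft_force: [0.3, -0.9, -0.0]
width: 87.5
```

Emit:
arm_command --increments '[[[0, 0, -0.5], 0], [[0, 0, -1], 0], [[0, 0, -1.5], 0], [[0, 0, -1.8], 0], [[0, 0, -1.8], 0], [[0, 0, -1.8], 0], [[0, 0, -1.8], 0], [[0, 0, -1.8], 0], [[0, 0, -1.8], 0], [[0, 0.5, -1.8], 0], [[0, 1, -1.8], 0], [[0, 1.4, -1.8], 0], [[0, 1.4, -1.8], 0], [[0, 1, -1.3], 0], [[0, 0.5, -0.7], 0], [[0, 0, 0], 0]]'

```text
t: 82.3
ee_pos: [545.9, -57.1, 308.1]
orientation: [-3.116, 0.155, -0.02]
ft_force: [-0.1, -0.4, 0.0]
width: 87.3
```

```bash
python3 - <<'E'
from h import *
st(); snap('wrist','w22.png'); snap('side','s22.png'); snap('scene','c22.png')
a=cv2.imread('pics/w22.png')[75:230,265:395]; cv2.imwrite('pics/w22c.png',cv2.resize(a,None,fx=5,fy=5,interpolation=cv2.INTER_CUBIC))
a=cv2.imread('pics/s22.png')[180:280,280:400]; cv2.imwrite('pics/s22c.png',cv2.resize(a,None,fx=6,fy=6,interpolation=cv2.INTER_CUBIC))
E
```

```text
t 82.3 p [545.9 -57.1 308.1] yaw -5.71 tilt [0.0136 0.0212] w 87.3 F [-0.1 -0.4  0. ] q [-0.14  0.21  1.72  0.02  1.2  -0.05]
```

View pics/w22.png

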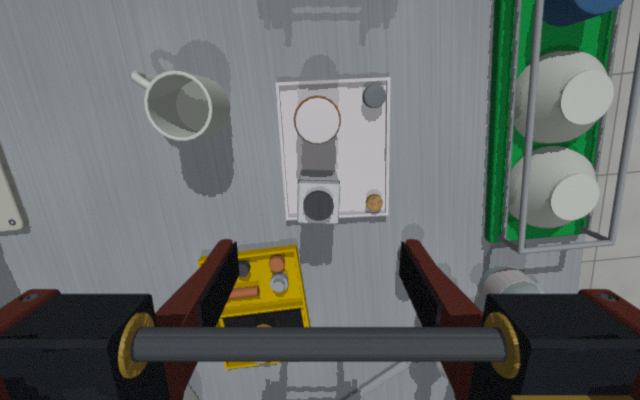

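View pics/s22.png

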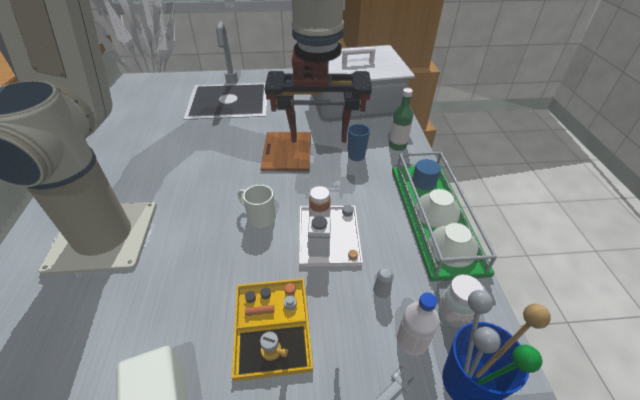

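View pics/c22.png

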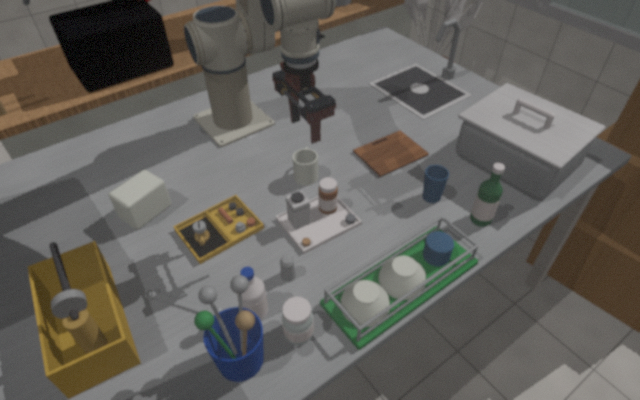

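```bash
python3 - <<'E'
import cv2,numpy as np
from h import cam,back
for n,boxes in(('side',{'jar':(306,184,333,205),'tin':(305,214,334,258),'caddyctl':(345,245,362,268),'mug':(236,184,280,230),'shaker':(372,262,396,300),'soap':(395,290,440,355),'tumbler':(344,122,372,162)}),('scene',{'jar':(315,174,342,205),'tin':(283,189,312,230),'mug':(288,144,322,187),'shaker':(277,252,300,282),'soap':(238,265,268,318),'tumbler':(420,163,450,204),'caddyctl':(298,232,315,250)})):
    a=cv2.imread(f"pics/{n}0.png",0);b=cv2.imread(f"pics/{'s22' if n=='side' else 'c22'}.png",0)
    for k,(x0,y0,x1,y1) in boxes.items():
        M=np.eye(2,3,dtype=np.float32)
        try:
            cc,M=cv2.findTransformECC(a[y0:y1,x0:x1],b[y0:y1,x0:x1],M,cv2.MOTION_TRANSLATION,(3,100,1e-5),None,3)
            d=M[:,2]; u=((x0+x1)/2,(y0+y1)/2); c=cam(n); e=back(c,(u[0]+d[0],u[1]+d[1]),90)-back(c,u,90)
            print(n,k,np.round(d,2),'mm',np.round(e[:2],1),round(cc,3))
        except Exception as ex: print(n,k,'fail')
E
python3 - <<'E'
import cv2,numpy as np
a=np.hstack([cv2.imread('pics/s_c.png')[:,:400],cv2.imread('pics/s22c.png')[:,:400]]);cv2.imwrite('pics/cmp.png',a)
E
```

```text
side jar [0.17 0.42] mm [ 0.3 -1.6] 0.973
side tin [0.14 0.22] mm [ 0.3 -0.7] 0.962
side caddyctl [-0.01  0.01] mm [-0. -0.] 1.0
side mug [ 0.01 -0.01] mm [0. 0.] 1.0
side shaker [ 0.02 -0.  ] mm [0. 0.] 1.0
side soap [-0.    0.01] mm [-0. -0.] 1.0
side tumbler [0.22 0.16] mm [ 0.5 -0.9] 0.894
scene jar [-0.01  0.09] mm [ 0.3 -0.2] 0.998
scene tin [-0.06  0.11] mm [ 0.2 -0.3] 0.972
scene mug [ 0.04 -0.03] mm [-0.   0.2] 0.946
scene shaker [-0.02  0.01] mm [ 0.  -0.1] 0.998
scene soap [0.03 0.02] mm [0.1 0. ] 0.999
scene tumbler [-0.15  0.01] mm [-0.2 -0.4] 0.972
scene caddyctl [ 0.03 -0.14] mm [-0.3  0.3] 0.85
```

View pics/cmp.png

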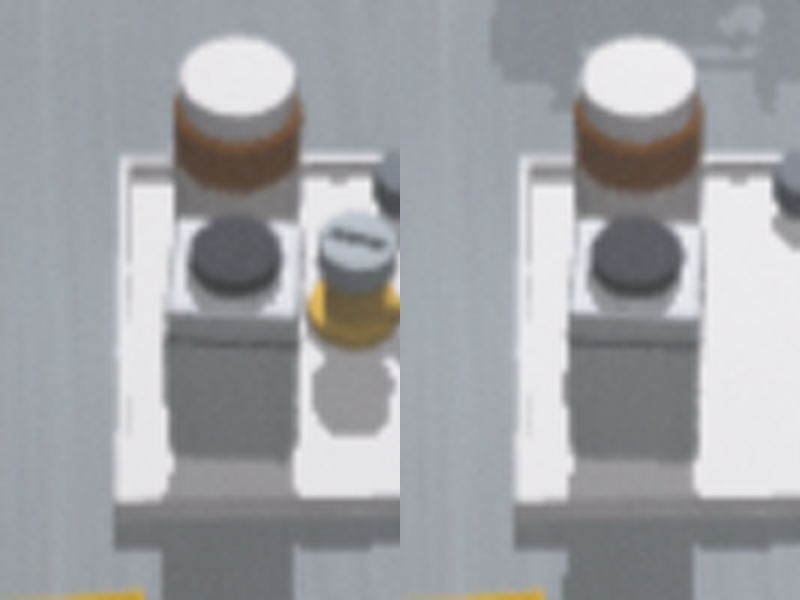

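View pics/w22c.png

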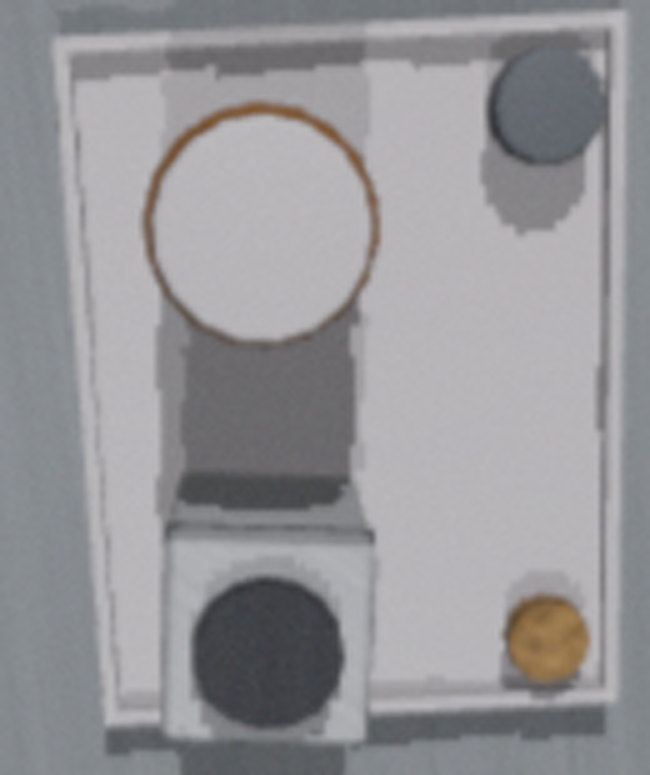

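```bash
python3 - <<'E'
from h import *
print(close_job()); st()
E
```

```text
the job is handed in; nothing more can be done
None
the job is handed in; nothing more can be done
```

The job is done and handed in at about 82 s. The jar and then the tin went onto the board. The valve was then moved to the empty half of the yellow tray, where it stands upright on the dark mat. After that the tin and the jar went back into the caddy.

- **Jar and tin positions:** Comparing the fixed-camera pictures from before and after, the scene camera put both within about 0.4 mm of where they started. The side camera read 0.8 mm for the tin and 1.6 mm for the jar. I put that disagreement down to changed background and shadow, because enlarged crops of the two side pictures look the same to within about a pixel of the enlargement.
- **Bystanders:** The mug, shaker and soap bottle show no shift in the side view and 0.2 mm or less in the scene view. The tumbler matched less well: up to 1 mm in the side view and 0.4 mm in the scene view. The gripper and its shadow fall near it in the last side picture, and the arm never went near it.
- **End state:** Nothing tipped over. The open gripper was at about 308 mm height, touching nothing. Wrist forces stayed within a few newtons in every reading.
- **Tool tilt:** Fast sideways moves built up a small tool tilt of about 3 to 4 degrees. I removed most of it with up-and-down moves in free air before gripping the tin both times, and made the return carries slowly.

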